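Unload the inspection vise and put the gauge bars away

ROBOT

A 6-joint arm with a two-finger parallel gripper is mounted at the origin on the work surface. World frame = base frame: x ahead of the robot, y to its left, z up, the work surface at z = 0. Lengths are in m, angles in rad, forces in N, time in s.
With the tool pointing down it reaches from about 0.375 to 0.975 m from the base axis. Payload 3.8 kg.
Tool frame: the origin (TCP) lies at the very end of the fingers, on their centre line; the grasp point (between the pads) lies 19 mm behind it; z points along the fingers, y is the line along which they close (so a half turn about z gives the same grasp; the last joint's range is limited). The gripper opens to 85 mm and grips with 20 to 120 N. Pads are 22 mm wide; open, the fingers measure 114 mm over their backs; the gripper's body (76 mm by 85 mm) begins 54 mm behind the grasp point. The pads swing forward as they close: fully open they stand 13 mm farther back than shut.
Start: joints at [1.214, 0.264, 1.604, -0, 1.274, -0.037], TCP at [0.212, 0.641, 0.231] pointing down, gripper open.
Joint ranges: [-2.63, 2.63], [-0.94, 2.18], [0.31, 2.57], [-1.31, 4.45], [0, 2.66], [-2.55, 2.55]. Speed limits (rad/s): [2.57, 2.57, 3.14, 3.14, 3.14, 3.14].

INTERFACE

Orientations are given as a rotation vector (axis times angle).
In Python, from workcell import * gives the robot as it stands.
- The arm moves only by the shell command python3 -m crank 'ROWS' [OPENING] [FORCE]. ROWS is JSON, a list that holds one entry, the list of rows, each a list of 6 numbers: the shift along the tool's x, y, z in cm, then the turn, a rotation vector about the tool's x, y, z in rad. In form: [[[dx, dy, dz, ax, ay, az], ...]]. A call has 1 to 8 rows; each row shifts and turns the commanded pose from where the row before left it, along the tool's axes as they then stand; what a row does not reach is not made up. A row lasts 1/12 s, in which the tool goes at most 41.7 mm and 7.16 degrees, less where a joint would pass 70% of its speed; a pose out of reach is approached as far as the arm can. A call with a gripper value outside its range is refused whole. OPENING is the finger opening in cm, from 0 to 8.54, set as the call begins (- or left out, the last holds). The fingers move at their own pace and stop on an object; FORCE is the grip in N (left out, the last holds). Time passes only in rows, so rows that do not move let the fingers close. It gives the time, the measured TCP pose, the force, the opening and the grip force at its end, in the units of the state.
- read_state(): the state, without advancing time (a new reading comes with each control period).
- read_camera(name): name is "scene" or "top" or "wrist"; returns the picture (480x640x3 uint8, blue, green, red); there is no depth.
- camera_model(name): a dict with "camera_matrix" (3x3 intrinsics, pixels), "R" (3x3) and "t" (3): a world point X has camera coordinates R X + t. Camera axes: x right, y down, z forward; pixel columns grow to the right and rows downward; lengths in m; the calibration is good to about 2 mm. A picture is of the moment at which its call begins: read the wrist's pose just before it. camera_model takes no time and is no camera call; for the wrist camera it gives the pose at the moment of the call.
- finish_job(): hands the job in; it is judged then, once.
The state is a dict: "time": time; "q": joint angles; "joint_vel": joint speeds; "joint_torque": joint torques, N m; "tool_pos": TCP position; "tcp_rot": TCP orientation; "wrist_force": force on the tool from outside, world axes, zero at the start; "torque": the same for the moment, N m; "width": opening from 0.0 (shut) to 1.0 (fully open); "grip_force": force on a finger pad.
Only numpy, scipy, OpenCV 4.12 (cv2) and the standard library are available. Lean on these libraries where they do the work, as an engineer would, in place of code of your own. Each camera call takes 0.05 s, during which the arm holds its last target. There are 200 camera calls.

TASK

The measured part is still in the vise: slide the vise's jaw open while the part stays on its bed, lift the part out, and lower it gently into the black carrier so that its notch goes over the rib and it sits flat on the floor, then slide the empty vise fully shut. Also put away every gauge bar lying on the bench (three or four of them, at any time): push each down past the sprung jaw of the clip of its own colour until it lies on the floor of the fork. Leave everything else where it is.

Things in the scene. Friction and masses are not known exactly. Their poses are not given: they have to be found in the camera images.
- part_boss (a point): The finished part, aluminium, 0.3 to 0.5 kg: a 72 x 72 mm square flange 14 mm thick with a 40 x 40 mm square boss standing on its middle, 60 mm tall over all. The flange has a notch 18 mm wide and 14 mm deep in the middle of its +x side. This point is the centre of the boss, 37 mm above the part's underside; z up, x towards the notch. Grip it by the boss. It starts in the vise.
- vise_seat (a point): Vise, fixed: this point is on the steel bed (30 mm above the table, 90 mm wide along x), where the middle of the part's underside rests at the start, the part's axes then being parallel to these. The jaws stand along y: the fixed steel jaw on the -y side (inner face 36.5 mm from this point, 30 mm tall above the bed), the brass sliding jaw on the +y side. The open sides of the vise are +x and -x.
- vise_jaw (a joint): Position in m of the vise's brass sliding jaw: 0 fully closed, grows to 0.040 fully open, sliding along +y of vise_seat. About 4 N of friction, no spring: it stays where it is left. Closed, its face is 36.5 mm from vise_seat and a lip on it reaches 8 mm over the part's flange (lip 16.5 to 26.5 mm above the bed), so the part is free to rise only with the jaw open by over 10 mm.
- jaw_knob (a point): Orange upright round knob on the sliding jaw, 22 mm in diameter, standing 48 mm above the jaw's top; this point is its centre, half-way up (80 mm above the table). Moves with the jaw.
- carrier_nest (a point): Keyed part carrier, fixed: a black square tray 98 x 98 mm with a nest 76 x 76 mm inside walls 10 mm high. This point is the middle of the nest's floor, 10 mm above the table. A yellow rib (14 mm wide, 14 mm high, reaching 12 mm in from the wall) stands on the nest's +x side: the part sits down flat only when its notch is over the rib; x points to the rib, z up. About 2 mm of play each side.
- bar_red_mid (a point): Gauge bar with red ends: a round steel bar 16 mm in diameter, 150 mm long over two square red plastic end caps (28 x 28 mm, each 21 mm long); 108 mm of bare steel between the caps. This point is its centre, 14 mm above the table as it lies; x along the bar. Both ends are alike and it may lie on any of its sides. About 0.2 kg. May be absent.
- bar_yellow_mid (a point): Gauge bar with yellow ends: a round steel bar 16 mm in diameter, 150 mm long over two square yellow plastic end caps (28 x 28 mm, each 21 mm long); 108 mm of bare steel between the caps. This point is its centre, 14 mm above the table as it lies; x along the bar. Both ends are alike and it may lie on any of its sides. About 0.2 kg. May be absent.
- bar_green_mid (a point): Gauge bar with green ends: a round steel bar 16 mm in diameter, 150 mm long over two square green plastic end caps (28 x 28 mm, each 21 mm long); 108 mm of bare steel between the caps. This point is its centre, 14 mm above the table as it lies; x along the bar. Both ends are alike and it may lie on any of its sides. About 0.2 kg. May be absent.
- bar_blue_mid (a point): Gauge bar with blue ends: a round steel bar 16 mm in diameter, 150 mm long over two square blue plastic end caps (28 x 28 mm, each 21 mm long); 108 mm of bare steel between the caps. This point is its centre, 14 mm above the table as it lies; x along the bar. Both ends are alike and it may lie on any of its sides. About 0.2 kg. May be absent.
- slot_red (a point): Clip with red jaw on the rack: this point is where the centre of a clipped bar lies, 50 mm above the table; x along the bar, z up. Forks 38 mm either side of it along x; fixed prongs on the -y side stand 14 mm above it and then flare outward to 26 mm as a lead-in; the fork's floor is 8 mm below it; on +y a hinged red jaw whose round noses, 12 mm above it, jut over the slot.
- slot_yellow (a point): Clip with yellow jaw on the rack: this point is where the centre of a clipped bar lies, 50 mm above the table; x along the bar, z up. Forks 38 mm either side of it along x; fixed prongs on the -y side stand 14 mm above it and then flare outward to 26 mm as a lead-in; the fork's floor is 8 mm below it; on +y a hinged yellow jaw whose round noses, 12 mm above it, jut over the slot.
- slot_green (a point): Clip with green jaw on the rack: this point is where the centre of a clipped bar lies, 50 mm above the table; x along the bar, z up. Forks 38 mm either side of it along x; fixed prongs on the -y side stand 14 mm above it and then flare outward to 26 mm as a lead-in; the fork's floor is 8 mm below it; on +y a hinged green jaw whose round noses, 12 mm above it, jut over the slot.
- slot_blue (a point): Clip with blue jaw on the rack: this point is where the centre of a clipped bar lies, 50 mm above the table; x along the bar, z up. Forks 38 mm either side of it along x; fixed prongs on the -y side stand 14 mm above it and then flare outward to 26 mm as a lead-in; the fork's floor is 8 mm below it; on +y a hinged blue jaw whose round noses, 12 mm above it, jut over the slot.
- rack: Clip rack, fixed: grey base 120 x 250 mm, 12 mm thick, with four clips 64 mm apart along y; origin at its underside, x along the bars. A clip is a pair of upright forks 12 mm thick with 64 mm free between them for the fingers; a bar is pushed down from above into both, its caps outside them (10 mm play along x).
- clip_red (a joint): Angle in rad of the sprung red clip jaw: 0 closed (its rest), about 0.15 as a bar passes it. It is hinged along the bar; a push of about 5 to 20 N on the bar makes it give way sideways, then it springs back over the bar and holds it.
- clip_yellow (a joint): Angle in rad of the sprung yellow clip jaw: 0 closed (its rest), about 0.15 as a bar passes it. It is hinged along the bar; a push of about 5 to 20 N on the bar makes it give way sideways, then it springs back over the bar and holds it.
- clip_green (a joint): Angle in rad of the sprung green clip jaw: 0 closed (its rest), about 0.15 as a bar passes it. It is hinged along the bar; a push of about 5 to 20 N on the bar makes it give way sideways, then it springs back over the bar and holds it.
- clip_blue (a joint): Angle in rad of the sprung blue clip jaw: 0 closed (its rest), about 0.15 as a bar passes it. It is hinged along the bar; a push of about 5 to 20 N on the bar makes it give way sideways, then it springs back over the bar and holds it.
- cleaner: Bystander, to be left alone: white plastic bottle, 48 mm in diameter, 120 mm tall. Origin at its underside.
- ring_gauge: Bystander, to be left alone: steel ring gauge lying flat, 64 mm outside, 22 mm tall. Origin at its underside.
- brush: Bystander, to be left alone: small cleaning brush lying on the table in front of the robot. Origin at its underside (handle end to -x).
- mug: Bystander, to be left alone: white mug 95 mm tall. Origin at its underside.
- carton: Bystander, to be left alone: cardboard box 120 x 90 x 70 mm. Origin at its underside.
- mouse: Bystander, to be left alone: black round computer mouse, 62 mm across, 36 mm tall. Origin at its underside.
Mind the look-alikes: they are no part of the job. Leave any orange or purple look-alike of the part that bears bar_red_mid alone.

How it is judged:
By the outcome, as a careful person would: the job done as asked, in the order asked, and still so for the second after the job is handed in, with the robot touching nothing.
Of bar_red, bar_yellow, bar_green, bar_blue only 3 to 4 are there at a start; the rules pass over those that are not, and their reading is None.
At some moment in a run one of bar_red, bar_yellow, bar_green, bar_blue may be knocked a few centimetres aside while the robot is not near it.
It also fails if it takes over 208 s, if anything falls off the work surface, if the arm or the gripper's body presses on something with over 40 N, if the wrist force passes 120 N, or if a joint passes its speed limit or range.

## Working session

There is one attempt and no reset: what is moved stays moved. The work goes in short steps, Python scripts to look and compute and a shell command to move; the robot and the scene stay as the last step left them, time stands still between calls to the robot, and variables do not carry over. Pictures are saved under pics/ and viewed, at most 14 in all, crops included, and the job is handed in when it is done.

```bash
mkdir -p pics; ls; python3 - <<'E'
from workcell import *
import cv2
s=read_state();print(s)
for n in("scene","top"):
    im=read_camera(n);cv2.imwrite(f"pics/{n}0.png",im)
    print(n,camera_model(n))
E
```

```text
pics
{'time': 0.0, 'q': array([ 1.21410939e+00,  2.64751243e-01,  1.60539268e+00,  4.65054654e-06,
        1.27369309e+00, -3.69121669e-02]), 'joint_vel': array([ 0.00021283,  0.00156127, -0.00045058,  0.0015185 , -0.00202565,
       -0.00052502]), 'joint_torque': array([-3.66436261e-04, -5.15119600e+01, -3.67305636e+01,  1.82601624e-06,
        1.30673731e-02,  1.44427173e-05]), 'tool_pos': array([0.21193832, 0.64008697, 0.22995322]), 'tcp_rot': array([-0.50009489, -3.10108256,  0.00345554]), 'wrist_force': array([-0.23201718,  0.82238706,  0.41516303]), 'torque': array([ 0.03236301, -0.01657847,  0.02526686]), 'grip_force': 0.0, 'width': 0.9957932456085385}
scene {'camera_matrix': array([[487.50810795,   0.        , 319.68304805],
       [  0.        , 487.50810795, 234.27930781],
       [  0.        ,   0.        ,   1.        ]]), 'R': array([[-0.30892433,  0.95096432,  0.01525221],
       [ 0.56359955,  0.19595797, -0.8024687 ],
       [-0.76610789, -0.23930597, -0.59649925]]), 't': array([ 0.19272732, -0.23709443,  1.63165709])}
top {'camera_matrix': array([[475.89824784,   0.        , 319.04297484],
       [  0.        , 475.89824784, 247.06263556],
       [  0.        ,   0.        ,   1.        ]]), 'R': array([[ 3.64732293e-04, -9.99882250e-01,  1.53411947e-02],
       [-9.96750062e-01, -1.59932124e-03, -8.05404017e-02],
       [ 8.05554536e-02, -1.52619611e-02, -9.96633278e-01]]), 't': array([-0.03959255,  0.5521831 ,  1.43739089])}
```

View pics/top0.png

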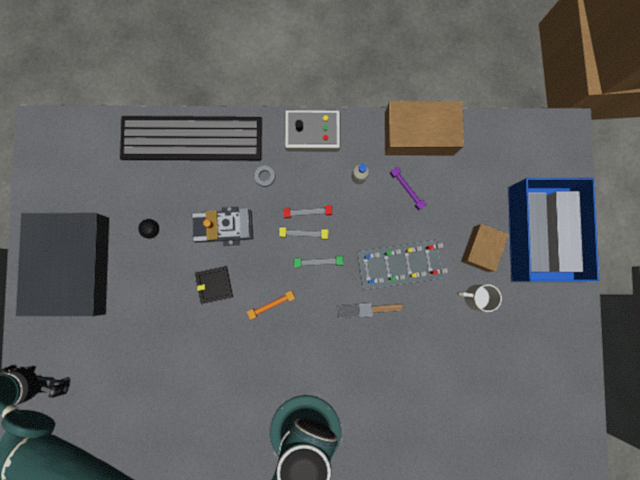

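View pics/scene0.png

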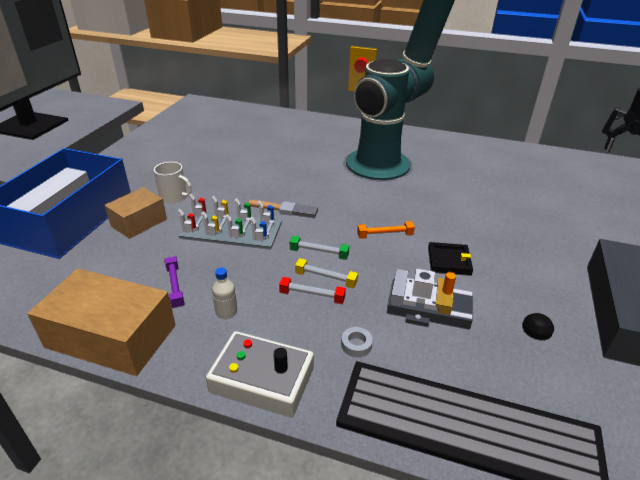

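```bash
cat > h.py <<'E'
from workcell import *
import numpy as np, cv2
from scipy.spatial.transform import Rotation as Ro
def ray(m,u,v,z):
    K,R,t=m["camera_matrix"],np.array(m["R"]),np.array(m["t"])
    d=R.T@np.linalg.solve(K,[u,v,1.]);c=-R.T@t
    return c+d*(z-c[2])/d[2]
def pix(m,X):
    p=m["camera_matrix"]@(np.array(m["R"])@np.array(X)+m["t"]);return p[:2]/p[2]
HUE={"red":[(0,5),(174,180)],"orange":[(7,18)],"yellow":[(24,34)],"green":[(50,80)],"blue":[(100,125)]}
def mask(im,c,smin=130,vmin=60):
    h=cv2.cvtColor(im,cv2.COLOR_BGR2HSV)
    return sum(cv2.inRange(h,(a,smin,vmin),(b,255,255)) for a,b in HUE[c])
def blobs(im,c,amin=8,**k):
    n,l,s,ce=cv2.connectedComponentsWithStats(mask(im,c,**k))
    return [(int(s[i,4]),ce[i].round(1),s[i,:4].tolist()) for i in range(1,n) if s[i,4]>=amin]
def rel(p,yaw=None,s=None):
    """rows total to reach world TCP point p, tool down with tool-x at yaw (mod pi); returns tool-frame cm and turn"""
    s=s or read_state();R=Ro.from_rotvec(s["tcp_rot"])
    out=R.inv().apply(np.array(p)-s["tool_pos"])*100
    r=None
    if yaw is not None:
        best=None
        for k in(0,np.pi):
            a=yaw+k;x=np.array([np.cos(a),np.sin(a),0]);z=np.array([0,0,-1.])
            T=Ro.from_matrix(np.c_[x,np.cross(z,x),z]);v=(R.inv()*T).as_rotvec()
            if best is None or np.linalg.norm(v)<np.linalg.norm(best): best=v
        r=best.round(3)
    print("shift cm",out.round(2),"turn",r,"q6",s["q"][5].round(2))
E
python3 - <<'E'
from h import *
im=cv2.imread("pics/top0.png");m=camera_model("top")
for c in HUE:
    for a,p,b in blobs(im,c,6):
        if 170<p[0]<460 and 160<p[1]<330: print(c,a,p,b,[ray(m,*p,z)[:2].round(3).tolist() for z in(.014,.028,.06)])
cv2.imwrite("pics/crop0.png",cv2.resize(im[190:310,340:460],None,fx=5,fy=5,interpolation=cv2.INTER_CUBIC))
E
```

```text
red 61 [328.3 209.7] [325, 205, 7, 10] [[0.669, -0.068], [0.667, -0.067], [0.662, -0.066]]
red 62 [286.5 212.5] [283, 208, 8, 10] [[0.66, 0.062], [0.658, 0.061], [0.653, 0.059]]
red 20 [429.8 246.8] [426, 245, 7, 4] [[0.554, -0.382], [0.553, -0.379], [0.551, -0.371]]
red 22 [434.1 271.8] [430, 270, 8, 4] [[0.477, -0.394], [0.477, -0.391], [0.476, -0.382]]
orange 59 [207.9 223.4] [203, 219, 11, 10] [[0.626, 0.304], [0.624, 0.301], [0.62, 0.294]]
orange 14 [291.2 293.4] [287, 291, 8, 8] [[0.411, 0.046], [0.411, 0.045], [0.411, 0.044]]
orange 200 [269.2 305.3] [248, 295, 41, 24] [[0.374, 0.113], [0.375, 0.112], [0.376, 0.109]]
orange 6 [248.5 315.5] [247, 313, 4, 6] [[0.344, 0.175], [0.344, 0.174], [0.346, 0.169]]
yellow 57 [282.4 232. ] [279, 228, 8, 9] [[0.599, 0.074], [0.598, 0.073], [0.594, 0.071]]
yellow 54 [324.4 234. ] [321, 230, 7, 9] [[0.593, -0.056], [0.592, -0.055], [0.588, -0.055]]
yellow 18 [409.2 249.7] [407, 248, 5, 4] [[0.545, -0.318], [0.544, -0.315], [0.542, -0.309]]
yellow 17 [413.5 274.8] [411, 273, 6, 4] [[0.468, -0.33], [0.467, -0.327], [0.467, -0.32]]
yellow 43 [200.9 286.9] [197, 284, 9, 7] [[0.43, 0.322], [0.43, 0.318], [0.43, 0.311]]
green 16 [388.1 252.9] [386, 251, 5, 4] [[0.535, -0.253], [0.534, -0.25], [0.532, -0.245]]
green 54 [339.4 260.1] [336, 256, 7, 9] [[0.513, -0.102], [0.512, -0.101], [0.51, -0.099]]
green 44 [297.3 262.6] [295, 259, 6, 8] [[0.505, 0.028], [0.504, 0.027], [0.503, 0.026]]
green 14 [392.1 278.1] [390, 277, 5, 3] [[0.457, -0.264], [0.457, -0.262], [0.457, -0.256]]
blue 47 [362.  167.6] [359, 164, 7, 8] [[0.803, -0.174], [0.799, -0.172], [0.791, -0.169]]
blue 17 [367.2 255.8] [365, 254, 5, 4] [[0.526, -0.188], [0.525, -0.186], [0.523, -0.182]]
blue 16 [371.2 281.1] [369, 279, 5, 5] [[0.448, -0.2], [0.448, -0.198], [0.448, -0.194]]
```

View pics/crop0.png

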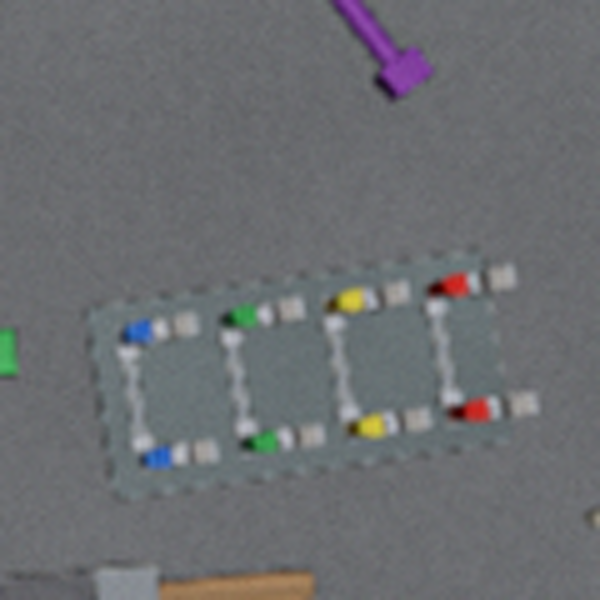

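```bash
python3 - <<'E'
from h import *
rel([.60,.25,.30],np.deg2rad(90))
m=camera_model("wrist");s=read_state();c=-np.array(m["R"]).T@m["t"];R=Ro.from_rotvec(s["tcp_rot"])
print("cam in tool",R.inv().apply(c-s["tool_pos"]),(Ro.from_matrix(m["R"])*R).as_matrix().round(2),m["camera_matrix"][0,0])
t=camera_model("top")
for n,u,v,z in(("knob",206,221,.104),("boss",227,222,.09),("carrier",213.5,285,.015),("rib",200.5,287,.024),("mouse",149,229,.03)):print(n,ray(t,u,v,z).round(3))
E
```

```text
shift cm [-49.1  -24.85  -6.95] turn [-2.000e-03  1.000e-03  1.251e+00] q6 -0.04
cam in tool [ 7.35500579e-02  9.16863320e-05 -1.41859230e-01] [[ 0.    1.   -0.  ]
 [-0.96  0.   -0.29]
 [-0.29  0.    0.96]] 337.37819985441
knob [0.621 0.29  0.104]
boss [0.62  0.232 0.09 ]
carrier [0.436 0.283 0.015]
rib [0.43  0.32  0.024]
mouse [0.606 0.479 0.03 ]
```

```bash
python3 -m crank '[[[-2.5,-1.2,-0.5,0,0,0],[-2.5,-1.2,-0.5,0,0,0],[-2.5,-1.2,-0.5,0,0,0],[-2.5,-1.2,-0.5,0,0,0],[-2.5,-1.2,-0.5,0,0,0],[-2.5,-1.2,-0.5,0,0,0],[-2.5,-1.2,-0.5,0,0,0]]]'
python3 -m crank '[[[-2.5,-1.2,-0.5,0,0,0],[-2.5,-1.2,-0.5,0,0,0],[-2.5,-1.2,-0.5,0,0,0],[-2.5,-1.2,-0.5,0,0,0],[-2.5,-1.2,-0.5,0,0,0],[-2.5,-1.2,-0.5,0,0,0],[-2.5,-1.2,-0.5,0,0,0]]]'
python3 -m crank '[[[-2.5,-1.3,0,0,0,0],[-2.5,-1.3,0,0,0,0],[-2.5,-1.3,0,0,0,0],[-2.5,-1.3,0,0,0,0],[-2.5,-1.3,0,0,0,0],[-1.6,-1.2,0,0,0,0]]]'
python3 -m crank '[[[0,0,0,0,0,0.122],[0,0,0,0,0,0.122],[0,0,0,0,0,0.122],[0,0,0,0,0,0.122],[0,0,0,0,0,0.122],[0,0,0,0,0,0.122],[0,0,0,0,0,0.122],[0,0,0,0,0,0.122]]]'
python3 -m crank '[[[0,0,0,0,0,0.122],[0,0,0,0,0,0.122],[0,0,0,0,0,0.03],[0,0,0,0,0,0],[0,0,0,0,0,0]]]'
python3 - <<'E'
from h import *
rel([.60,.25,.30],np.deg2rad(90))
im=read_camera("wrist");cv2.imwrite("pics/w1.png",im);import pickle;pickle.dump(camera_model("wrist"),open("w1.pkl","wb"))
E
```

```text
time: 0.68
tool_pos: [0.3525, 0.5047, 0.2659]
tcp_rot: [-0.5, -3.101, 0.001]
wrist_force: [0.6, 0.4, 0.5]
width: 1.002
grip_force: 0.0
time: 1.27
tool_pos: [0.4922, 0.37, 0.3009]
tcp_rot: [-0.5, -3.101, 0.001]
wrist_force: [-0.2, 0.2, 0.1]
width: 0.999
grip_force: 0.0
time: 1.77
tool_pos: [0.6027, 0.2519, 0.3004]
tcp_rot: [-0.502, -3.101, 0.002]
wrist_force: [-0.2, 1.0, 0.0]
width: 0.998
grip_force: 0.0
time: 2.43
tool_pos: [0.601, 0.2537, 0.3005]
tcp_rot: [-1.903, -2.499, 0.002]
wrist_force: [0.2, -0.1, 0.2]
width: 0.995
grip_force: 0.0
time: 2.85
tool_pos: [0.601, 0.2537, 0.3007]
tcp_rot: [-2.219, -2.224, 0.002]
wrist_force: [0.0, -0.6, 0.2]
width: 1.001
grip_force: 0.0
shift cm [-0.37 -0.1   0.07] turn [-0.001  0.     0.002] q6 0.36
```

View pics/w1.png

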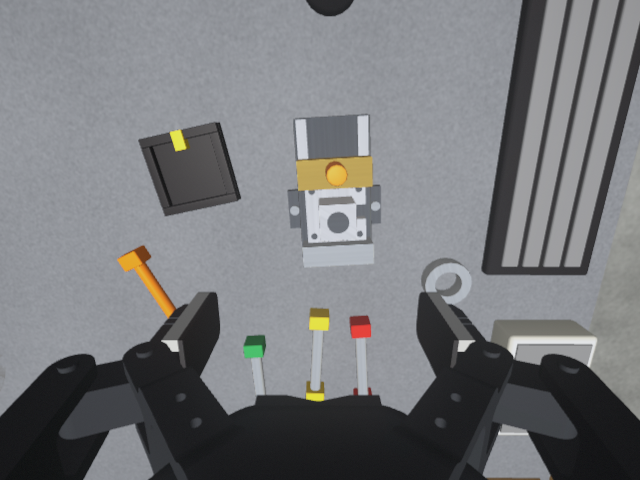

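```bash
python3 - <<'E'
from h import *
import pickle
m=pickle.load(open("w1.pkl","rb"));im=cv2.imread("pics/w1.png")
for c in("orange","yellow","red","green"):
    for a,p,b in blobs(im,c,40): print(c,a,p,b)
g=lambda u,v,z:ray(m,u,v,z)
C=np.array([g(u,v,.020) for u,v in((139,140),(217,123),(240,198),(165,215))]);print("carrier",C[:,:2].round(4).tolist(),C.mean(0).round(4),np.linalg.norm(np.diff(C,axis=0),axis=1).round(4))
print("knob",g(336,173,.104).round(4))
B=[g(*p,.056)[:2] for p in((297,163),(372,157),(298,190),(373,185))];print("brass",np.round(B,4).tolist(),np.rad2deg(np.arctan2(*(B[1]-B[0])[::-1])),np.rad2deg(np.arctan2(*(B[3]-B[2])[::-1])))
roi=(slice(145,290),slice(270,400));h=cv2.cvtColor(im,cv2.COLOR_BGR2HSV)[roi]
cv2.imwrite("pics/w1c.png",cv2.resize(im[100:280,130:400],None,fx=2.9,fy=2.9,interpolation=cv2.INTER_CUBIC))
E
```

```text
orange 102 [333.7 166.7] [325, 161, 23, 19]
orange 648 [151.3 277.8] [118, 246, 58, 73]
yellow 249 [178.1 140.3] [170, 130, 19, 21]
yellow 252 [318.7 323. ] [309, 316, 20, 14]
yellow 147 [314.7 396.4] [306, 392, 18, 10]
red 400 [360.2 326.8] [351, 316, 20, 22]
green 226 [253.2 350.5] [244, 344, 20, 14]
carrier [[0.3849, 0.3179], [0.4807, 0.3376], [0.5023, 0.2473], [0.4043, 0.2249]] [0.4431 0.2819 0.02  ] [0.0979 0.0929 0.1005]
knob [0.619  0.2886 0.104 ]
brass [[0.5775, 0.2942], [0.6615, 0.301], [0.5781, 0.2636], [0.6642, 0.2696]] 4.622704679179152 3.9688986307054384
```

View pics/w1c.png

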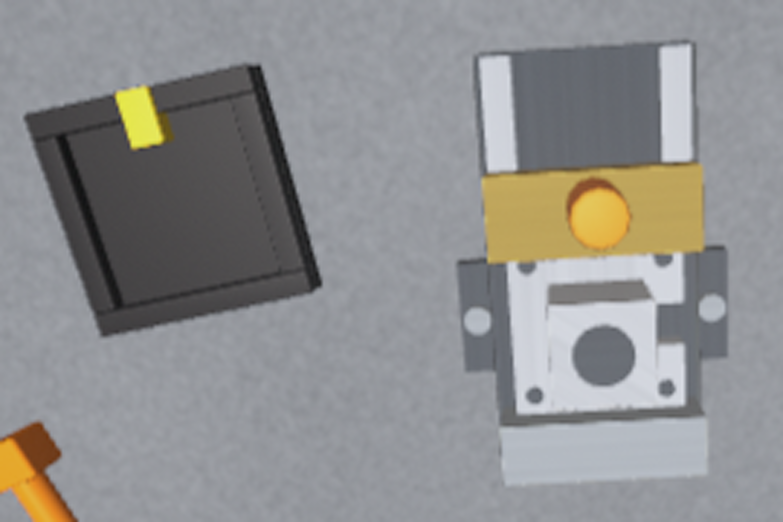

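```bash
python3 - <<'E'
from h import *
import pickle
m=pickle.load(open("w1.pkl","rb"));g=lambda u,v,z:ray(m,130+u/2.9,100+v/2.9,z)[:2]
C=np.array([g(*p,.020) for p in((25,115),(247,70),(310,290),(102,335))])
print("carrier",C.round(4).tolist(),C.mean(0).round(4),np.linalg.norm(C-np.roll(C,1,0),axis=1).round(4))
d=(C[0]+C[1]-C[2]-C[3]);print("xdir",np.rad2deg(np.arctan2(d[1],d[0])));d=C[1]-C[0]+C[2]-C[3];print("-ydir",np.rad2deg(np.arctan2(d[1],d[0])))
print("rib",g((117+150)/2,(90+88)/2,.024).round(4),g(147,147,.024),g(133,149,.024))
print("knob",g(600,217,.104).round(4))
B=np.array([g(*p,.09) for p in((548,305),(656,302),(658,400),(550,405))]);print("boss",B.round(4).tolist(),B.mean(0).round(4))
d=B[1]-B[0]+B[2]-B[3];print(np.rad2deg(np.arctan2(d[1],d[0])))
F=np.array([g(*p,.06) for p in((500,425),(707,418))]);d=F[1]-F[0];print("fixed jaw",F.round(4).tolist(),np.linalg.norm(d),np.rad2deg(np.arctan2(d[1],d[0])))
F=np.array([g(*p,.044) for p in((685,303),(685,344),(516,414),(687,406))]);print("notch",F.round(4).tolist())
rel([*g(600,217,.104),.068],np.deg2rad(94))
E
```

```text
carrier [[0.3845, 0.3183], [0.4784, 0.3363], [0.4982, 0.2447], [0.4045, 0.2242]] [0.4414 0.2809] [0.0962 0.0957 0.0937 0.096 ]
xdir 102.08295693003718
-ydir 11.59738158251501
rib [0.4325 0.3287] [0.43537583 0.30566446] [0.4294521  0.30484109]
knob [0.6199 0.2868]
boss [[0.6022, 0.2531], [0.6418, 0.2543], [0.6439, 0.2166], [0.6031, 0.2145]] [0.6228 0.2346]
2.3558436156618643
fixed jaw [[0.5827, 0.1962], [0.668, 0.1995]] 0.08542168163977941 2.194050761706728
notch [[0.6592, 0.2443], [0.6599, 0.2268], [0.5888, 0.1957], [0.662, 0.1995]]
shift cm [ 3.31  1.91 23.28] turn [-0.001  0.    -0.068] q6 0.36
```

```bash
python3 -m crank '[[[1.1,0.6,3,0,0,-0.049],[1.1,0.6,3,0,0,0],[1.1,0.65,3,0,0,0],[0,0,3,0,0,0],[0,0,3,0,0,0],[0,0,3,0,0,0],[0,0,2,0,0,0],[0,0,1,0,0,0]]]' 5 60
python3 -m crank '[[[0,0,1,0,0,0],[0,0,0.9,0,0,0],[0,0,0.5,0,0,0],[0,0,0,0,0,0],[0,0,0,0,0,0]]]'
python3 -m crank '[[[0,0,0,0,0,0],[0,0,0,0,0,0],[0,0,0,0,0,0],[0,0,0,0,0,0],[0,0,0,0,0,0],[0,0,0,0,0,0]]]' 1.5 60
```

```text
time: 3.57
tool_pos: [0.616, 0.2864, 0.0867]
tcp_rot: [-2.162, -2.275, 0.01]
wrist_force: [-1.0, -0.4, 0.4]
width: 0.581
grip_force: 0.0
time: 3.98
tool_pos: [0.6193, 0.2877, 0.0682]
tcp_rot: [2.165, 2.276, 0.002]
wrist_force: [0.2, 0.1, 1.3]
width: 0.585
grip_force: 0.0
time: 4.48
tool_pos: [0.6195, 0.2878, 0.0688]
tcp_rot: [2.165, 2.276, 0.003]
wrist_force: [-1.2, 0.2, 5.2]
width: 0.239
grip_force: 58.5
```

```bash
python3 -m crank '[[[0.2,0,0,0,0,0],[0.4,0,0,0,0,0],[0.5,0,0,0,0,0],[0.5,0,0,0,0,0],[0.5,0,0,0,0,0],[0.5,0,0,0,0,0],[0.3,0,0,0,0,0],[0,0,0,0,0,0]]]'
python3 -m crank '[[[0,0,0,0,0,0],[0,0,0,0,0,0],[0,0,0,0,0,0],[0,0,-1,0,0,0],[0,0,-2,0,0,0],[0,0,-3,0,0,0],[0,0,-3,0,0,0],[0,0,-3,0,0,0]]]' 6
python3 -m crank '[[[0,0,-3,0,0,0],[0,0,-3,0,0,0],[0,0,0,0,0,0]]]'
python3 - <<'E'
from h import *
import pickle
im=read_camera("wrist");m=camera_model("wrist");cv2.imwrite("pics/w2.png",im);pickle.dump(m,open("w2.pkl","wb"))
print(pix(m,[.6225,.2345,.09]))
E
```

```text
time: 5.15
tool_pos: [0.6178, 0.3163, 0.0688]
tcp_rot: [2.164, 2.276, 0.001]
wrist_force: [-2.1, -3.4, 7.4]
width: 0.242
grip_force: 59.1
time: 5.82
tool_pos: [0.6169, 0.3163, 0.1886]
tcp_rot: [-2.165, -2.276, 0.001]
wrist_force: [-0.1, -0.4, 0.2]
width: 0.701
grip_force: 0.0
time: 6.07
tool_pos: [0.6208, 0.3181, 0.2571]
tcp_rot: [2.162, 2.273, 0.02]
wrist_force: [-0.4, 0.1, 1.3]
width: 0.702
grip_force: 0.0
[314.71867206 296.52503638]
```

View pics/w2.png

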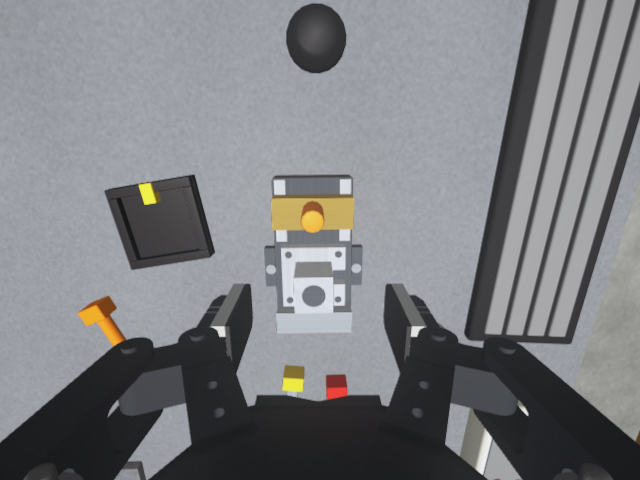

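```bash
python3 - <<'E'
from h import *
rel([.6225,.2345,.050],np.deg2rad(92.8))
E
```

```text
shift cm [-8.4  -0.34 20.36] turn [ 0.01  -0.004  0.001] q6 0.39
```

```bash
python3 -m crank '[[[-1.4,-0.04,0.5,0,0,0],[-1.4,-0.04,1,0,0,0],[-1.4,-0.04,2,0,0,0],[-1.4,-0.04,2,0,0,0],[-1.4,-0.04,2,0,0,0],[-1.35,-0.04,2,0,0,0],[0,0,3,0,0,0],[0,0,2.5,0,0,0]]]'
python3 -m crank '[[[0,0,2.5,0,0,0],[0,0,1.5,0,0,0],[0,0,1,0,0,0],[0,0,0.4,0,0,0],[0,0,0,0,0,0],[0,0,0,0,0,0]]]'
python3 - <<'E'
from h import *
rel([.6225,.2345,.050],np.deg2rad(92.8))
E
```

```text
time: 6.78
tool_pos: [0.6168, 0.23, 0.0934]
tcp_rot: [-2.166, -2.273, 0.007]
wrist_force: [-0.6, -0.6, -0.1]
width: 0.703
grip_force: 0.0
time: 7.28
tool_pos: [0.6192, 0.2327, 0.0435]
tcp_rot: [2.165, 2.276, 0.0]
wrist_force: [-0.1, 0.7, 0.9]
width: 0.704
grip_force: 0.0
shift cm [ 0.17  0.34 -0.65] turn [ 0.    -0.     0.001] q6 0.27
```

```bash
python3 -m crank '[[[0,0.1,-0.4,0,0,0],[0.15,0.2,-0.1,0,0,0],[0,0,0,0,0,0],[0,0,0,0,0,0]]]'
python3 -m crank '[[[0,0,0,0,0,0],[0,0,0,0,0,0],[0,0,0,0,0,0],[0,0,0,0,0,0],[0,0,0,0,0,0],[0,0,0,0,0,0],[0,0,0,0,0,0]]]' 3 60
python3 -m crank '[[[0,0,-0.3,0,0,0],[0,0,-0.5,0,0,0],[0,0,-1,0,0,0],[0,0,-1.5,0,0,0],[0,0,-2,0,0,0],[0,0,-2,0,0,0],[0,0,-2,0,0,0],[0,0,-1,0,0,0]]]'
python3 - <<'E'
from h import *
s=read_state()
a=np.deg2rad(99.2);off=s["tool_pos"][:2]-[.6225,.2345];print(off) # grasp offset
rel([.4415,.281,.11],np.deg2rad(92.8+99.2))
im=read_camera("wrist");cv2.imwrite("pics/w3.png",im)
E
```

```text
time: 7.62
tool_pos: [0.623, 0.235, 0.0498]
tcp_rot: [2.164, 2.276, 0.004]
wrist_force: [0.7, 0.1, -0.8]
width: 0.703
grip_force: 0.0
time: 8.2
tool_pos: [0.6224, 0.2347, 0.0488]
tcp_rot: [2.165, 2.276, 0.001]
wrist_force: [0.2, 0.5, 4.4]
width: 0.464
grip_force: 62.1
time: 8.87
tool_pos: [0.6229, 0.2347, 0.1544]
tcp_rot: [2.164, 2.275, 0.004]
wrist_force: [0.0, 0.4, -2.7]
width: 0.463
grip_force: 61.3
[0.00037855 0.00020844]
shift cm [  5.53 -17.9    4.39] turn [ 0.002 -0.003  1.411] q6 0.27
```

```bash
python3 -m crank '[[[0.7,-2.2,0,0,0,0],[0.7,-2.3,0,0,0,0],[0.7,-2.3,0,0,0,0],[0.7,-2.3,0,0,0,0],[0.7,-2.3,0,0,0,0],[0.7,-2.3,0,0,0,0],[0.7,-2.3,0,0,0,0],[0.6,-1.9,0,0,0,0]]]'
python3 -m crank '[[[0,0,0,0,0,-0.123],[0,0,0,0,0,-0.123],[0,0,0,0,0,-0.123],[0,0,0,0,0,-0.123],[0,0,0,0,0,-0.123],[0,0,0,0,0,-0.123],[0,0,0,0,0,-0.123]]]'
python3 -m crank '[[[0,0,0,0,0,-0.123],[0,0,0,0,0,-0.123],[0,0,0,0,0,-0.123],[0,0,0,0,0,-0.123],[0,0,0,0,0,-0.123],[0,0,0,0,0,-0.123],[0,0,0,0,0,-0.13],[0,0,0,0,0,0]]]'
python3 -m crank '[[[0,0,0,0,0,0],[0,0,0,0,0,0]]]'
python3 - <<'E'
from h import *
import pickle
rel([.4415,.281,.11],np.deg2rad(192))
im=read_camera("wrist");m=camera_model("wrist");cv2.imwrite("pics/w4.png",im);pickle.dump(m,open("w4.pkl","wb"))
E
```

```text
time: 9.58
tool_pos: [0.4378, 0.28, 0.1499]
tcp_rot: [-2.165, -2.276, 0.004]
wrist_force: [-0.2, -0.2, -2.9]
width: 0.458
grip_force: 61.8
time: 10.17
tool_pos: [0.4395, 0.2799, 0.1501]
tcp_rot: [-1.008, -2.974, 0.003]
wrist_force: [-0.6, -0.5, -2.4]
width: 0.46
grip_force: 61.9
time: 10.83
tool_pos: [0.4396, 0.2799, 0.1502]
tcp_rot: [0.323, -3.123, 0.002]
wrist_force: [0.2, -1.4, -3.4]
width: 0.46
grip_force: 62.0
time: 11.0
tool_pos: [0.44, 0.2802, 0.1507]
tcp_rot: [0.314, -3.125, 0.001]
wrist_force: [-0.3, 1.0, -3.2]
width: 0.462
grip_force: 62.0
shift cm [-0.17  0.05  4.07] turn [-0.    -0.001 -0.009] q6 -1.25
```

View pics/w4.png

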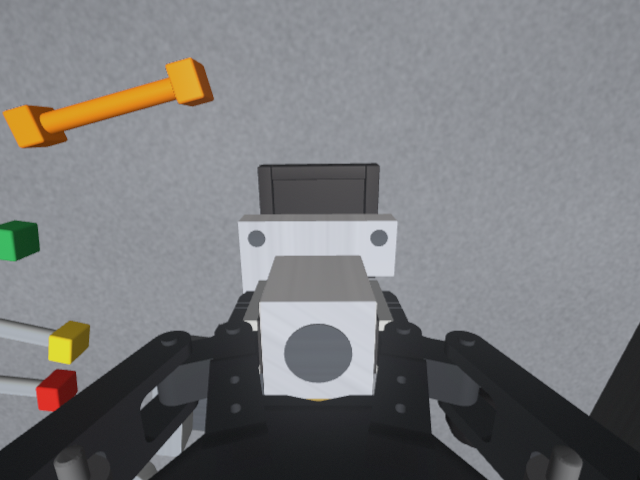

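```bash
python3 - <<'E'
from h import *
import pickle
m=pickle.load(open("w4.pkl","rb"));im=cv2.imread("pics/w4.png")
g=lambda u,v,z:ray(m,u,v,z)[:2]
h=cv2.cvtColor(im,cv2.COLOR_BGR2GRAY)
for v in(172,180,190,200): print(v,np.where(np.diff((h[v,230:410]<85).astype(int)))[0]+231)
for u in(285,319,350): print(u,np.where(np.diff((h[140:240,u]<85).astype(int)))[0]+141)
print("car",g(259,166,.02),g(378.5,163.5,.02)); 
print("flange",g(239.5,215.5,.146),g(396.5,214.5,.146), "boss", [g(*p,.192) for p in((260,301),(377,301),(374,396),(262,396))])
E
```

```text
172 [258 379]
180 [259 379]
190 [259 379]
200 [260 378]
285 [164 214]
319 [164 214]
350 [164 167 168 213]
car [0.40242142 0.22500271] [0.3815483  0.31772499]
flange [0.40987181 0.23858022] [0.39542803 0.30721147] boss [array([0.42436401, 0.25767922]), array([0.41661732, 0.29570734]), array([0.45412931, 0.30421288]), array([0.46228246, 0.26420888])]
```

```bash
python3 -m crank '[[[-0.07,0.05,1,0,0,-0.007],[-0.07,0.04,1.5,0,0,-0.007],[0,0,2,0,0,0],[0,0,2,0,0,0],[0,0,1.5,0,0,0],[0,0,1,0,0,0],[0,0,0.6,0,0,0],[0,0,0.2,0,0,0]]]'
python3 -m crank '[[[0,0,0,0,0,0],[0,0,0,0,0,0],[0,0,0,0,0,0]]]'
python3 - <<'E'
from h import *
import pickle
rel([.4412,.2814,.0295],np.deg2rad(192.3))
im=read_camera("wrist");cv2.imwrite("pics/w5.png",im);im=read_camera("scene");cv2.imwrite("pics/s5.png",cv2.resize(im[215:300,400:500],None,fx=6,fy=6,interpolation=cv2.INTER_CUBIC))
E
```

```text
time: 11.72
tool_pos: [0.4408, 0.2813, 0.0519]
tcp_rot: [0.34, -3.121, 0.001]
wrist_force: [0.2, -1.0, -3.3]
width: 0.46
grip_force: 62.1
time: 11.97
tool_pos: [0.4425, 0.2822, 0.0544]
tcp_rot: [-0.34, 3.121, 0.001]
wrist_force: [-0.2, -0.2, -2.6]
width: 0.464
grip_force: 62.1
shift cm [ 0.16 -0.06  2.49] turn [0.001 0.002 0.002] q6 -1.27
```

View pics/w5.png

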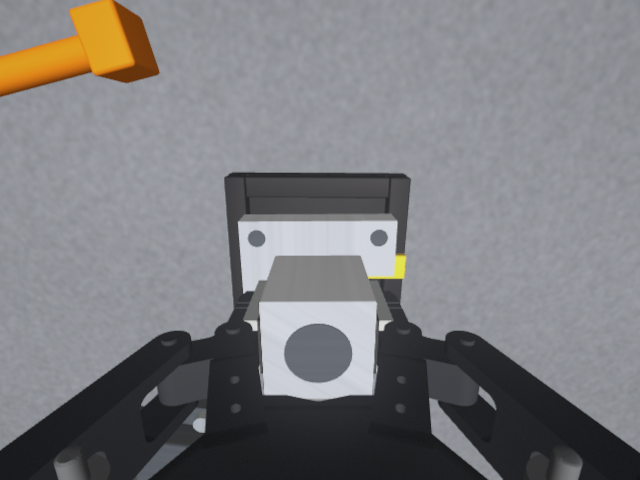

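```bash
python3 - <<'E'
from h import *
m=camera_model("wrist");im=cv2.imread("pics/w5.png");g=lambda u,v,z:ray(m,u,v,z)[:2]
hg=cv2.cvtColor(im,cv2.COLOR_BGR2GRAY).astype(int)
print(hg[165:222:1,318].tolist())
for v0 in(174,178):
  a=g(227,v0,.02);b=g(408,v0,.02);f=g(239.5,215.5,.0496);e=g(396.5,214.5,.0496)
  ux=np.array([np.cos(np.deg2rad(12.3)),np.sin(np.deg2rad(12.3))]);uy=np.array([-ux[1],ux[0]])
  d=(a+b)/2+.049*ux-(f+e)/2-.036*ux
  print(np.linalg.norm(a-b),"part must move: along tool -x",d@ux*1000,"along tool y",d@uy*1000, np.linalg.norm(f-e))
E
```

```text
[154, 155, 155, 155, 155, 154, 154, 124, 56, 46, 46, 43, 53, 70, 78, 78, 77, 77, 76, 75, 76, 76, 75, 74, 75, 73, 73, 72, 71, 70, 70, 65, 62, 72, 77, 77, 77, 78, 77, 77, 77, 77, 77, 76, 76, 77, 76, 76, 82, 112, 128, 128, 129, 128, 128, 141, 187]
0.0936431982946906 part must move: along tool -x -1.599238860816405 along tool y -0.23954858132768622 0.07002088653726028
0.09396406516498626 part must move: along tool -x 0.4597217004861255 along tool y -0.23454052998068847 0.07002088653726028
```

```bash
python3 - <<'E'
from h import *
m=camera_model("wrist");g=lambda u,v,z:ray(m,u,v,z)[:2]
ux=np.array([np.cos(np.deg2rad(12.3)),np.sin(np.deg2rad(12.3))]);uy=np.array([-ux[1],ux[0]])
for v,z in((220.3,.0496),(214,.0356)):print("flange edge->centre",((g(318,v,z)+.036*ux)).round(4))
for v,z in((177.3,.02),(172.2,0)):print("carrier edge->centre",((g(318,v,z)+.049*ux)).round(4))
E
```

```text
flange edge->centre [0.4426 0.2823]
flange edge->centre [0.443  0.2825]
carrier edge->centre [0.4403 0.2818]
carrier edge->centre [0.44   0.2818]
```

```bash
python3 -m crank '[[[0.1,-0.02,0,0,0,0],[0.12,0,0.3,0,0,0],[0,0,0.3,0,0,0],[0,0,0.3,0,0,0],[0,0,0.2,0,0,0],[0,0,0.2,0,0,0],[0,0,0,0,0,0],[0,0,0,0,0,0]]]'
python3 -m crank '[[[0,0,0.15,0,0,0],[0,0,0.15,0,0,0],[0,0,0.15,0,0,0],[0,0,0,0,0,0],[0,0,0,0,0,0]]]'
```

```text
time: 12.73
tool_pos: [0.4393, 0.2809, 0.04]
tcp_rot: [0.34, -3.123, 0.0]
wrist_force: [0.5, -0.2, -2.5]
width: 0.459
grip_force: 62.1
time: 13.15
tool_pos: [0.4394, 0.281, 0.0357]
tcp_rot: [0.34, -3.123, 0.0]
wrist_force: [0.5, 0.3, -3.0]
width: 0.461
grip_force: 62.1
```

```bash
python3 -m crank '[[[0,0,0.15,0,0,0],[0,0,0.15,0,0,0],[0,0,0.15,0,0,0],[0,0,0.07,0,0,0],[0,0,0,0,0,0],[0,0,0,0,0,0]]]'
python3 -m crank '[[[0,0,0.05,0,0,0],[0,0,0.05,0,0,0],[0,0,0.05,0,0,0],[0,0,0,0,0,0],[0,0,0,0,0,0]]]'
```

```text
time: 13.65
tool_pos: [0.4394, 0.281, 0.0305]
tcp_rot: [0.34, -3.123, 0.0]
wrist_force: [0.4, 1.0, -4.6]
width: 0.46
grip_force: 62.1
time: 14.07
tool_pos: [0.4394, 0.281, 0.0291]
tcp_rot: [0.34, -3.123, 0.0]
wrist_force: [0.1, -0.4, -3.5]
width: 0.464
grip_force: 62.1
```

```bash
python3 -m crank '[[[0,0,0.04,0,0,0],[0,0,0.04,0,0,0],[0,0,0,0,0,0],[0,0,0,0,0,0]]]'
python3 -m crank '[[[0,0,0.04,0,0,0],[0,0,0.04,0,0,0],[0,0,0,0,0,0],[0,0,0,0,0,0]]]'
```

```text
time: 14.4
tool_pos: [0.4396, 0.2811, 0.0288]
tcp_rot: [-0.34, 3.123, 0.0]
wrist_force: [-1.8, -3.0, 3.3]
width: 0.463
grip_force: 62.7
time: 14.73
tool_pos: [0.4396, 0.2811, 0.0288]
tcp_rot: [0.341, -3.123, 0.0]
wrist_force: [-5.1, -2.8, 9.9]
width: 0.466
grip_force: 63.8
```

```bash
python3 -m crank '[[[0,0,-0.05,0,0,0],[0,0,0,0,0,0],[0,0,0,0,0,0],[0,0,0,0,0,0],[0,0,-0.5,0,0,0],[0,0,-1,0,0,0],[0,0,-2,0,0,0],[0,0,-3,0,0,0]]]' 6
python3 -m crank '[[[0,0,-3,0,0,0],[0,0,-3,0,0,0],[0,0,-2,0,0,0],[0,0,0,0,0,0],[0,0,0,0,0,0]]]'
python3 - <<'E'
from h import *
rel([.6175,.3165,.16],np.deg2rad(92.8))
im=read_camera("wrist");cv2.imwrite("pics/w6.png",im)
E
```

```text
time: 15.4
tool_pos: [0.4374, 0.2798, 0.0917]
tcp_rot: [0.34, -3.118, 0.003]
wrist_force: [0.4, 0.8, 0.1]
width: 0.705
grip_force: 0.0
time: 15.82
tool_pos: [0.4408, 0.2818, 0.1756]
tcp_rot: [-0.34, 3.119, 0.003]
wrist_force: [-0.4, -0.0, -1.0]
width: 0.705
grip_force: 0.0
shift cm [-18.    -0.42   1.64] turn [-0.002  0.005 -1.402] q6 -1.27
```

View pics/w6.png

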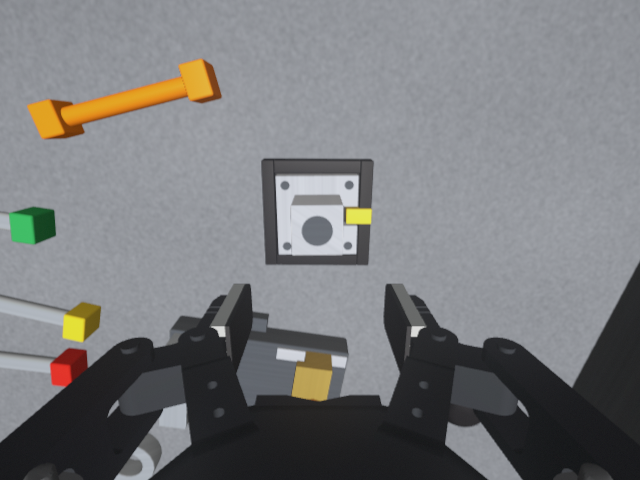

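```bash
python3 -m crank '[[[-2.2,0,0,0,0,0],[-2.6,-0.1,0,0,0,0],[-2.6,-0.1,0,0,0,0],[-2.6,-0.1,0,0,0,0],[-2.6,-0.1,0,0,0,0],[-2.6,0,0,0,0,0],[-2.2,0,0,0,0,0],[-0.6,0,0,0,0,0]]]'
python3 -m crank '[[[0,0,0,0,0,0.124],[0,0,0,0,0,0.124],[0,0,0,0,0,0.124],[0,0,0,0,0,0.124],[0,0,0,0,0,0.124],[0,0,0,0,0,0.124],[0,0,0,0,0,0.124]]]'
python3 -m crank '[[[0,0,0,0,0,0.124],[0,0,0,0,0,0.124],[0,0,0,0,0,0.124],[0,0,0,0,0,0.124],[0,0,0,0,0,0.124],[0,0,0,0,0,0.124],[0,0,0,0,0,0.124],[0,0,0,0,0,0]]]' 5
python3 -m crank '[[[0,0,0,0,0,0],[0,0,0,0,0,0]]]'
python3 - <<'E'
from h import *
rel([.6178,.3163,.068],np.deg2rad(92.8))
E
```

```text
time: 16.53
tool_pos: [0.6178, 0.3156, 0.1701]
tcp_rot: [0.339, -3.121, 0.002]
wrist_force: [0.1, 0.9, 0.3]
width: 0.7
grip_force: 0.0
time: 17.12
tool_pos: [0.6142, 0.3153, 0.1708]
tcp_rot: [-1.012, -2.971, 0.005]
wrist_force: [-0.4, -0.5, 0.2]
width: 0.699
grip_force: 0.0
time: 17.78
tool_pos: [0.6143, 0.3153, 0.171]
tcp_rot: [-2.165, -2.274, 0.006]
wrist_force: [0.2, 0.1, -0.0]
width: 0.584
grip_force: 0.0
time: 17.95
tool_pos: [0.6152, 0.3156, 0.1719]
tcp_rot: [-2.159, -2.281, 0.003]
wrist_force: [-0.2, -0.3, 0.2]
width: 0.584
grip_force: 0.0
shift cm [ 0.06  0.28 10.39] turn [-0.002  0.001  0.006] q6 0.38
```

```bash
python3 -m crank '[[[0.05,0.1,1,0,0,0],[0,0.15,2,0,0,0],[0,0,2.5,0,0,0],[0,0,2,0,0,0],[0,0,1.5,0,0,0],[0,0,1,0,0,0],[0,0,0.3,0,0,0],[0,0,0,0,0,0]]]'
python3 -m crank '[[[0,0,0,0,0,0],[0,0,0,0,0,0],[0,0,0,0,0,0],[0,0,0,0,0,0],[0,0,0,0,0,0],[0,0,0,0,0,0],[0,0,0,0,0,0]]]' 1.5 60
python3 -m crank '[[[-0.3,0,0,0,0,0],[-0.4,0,0,0,0,0],[-0.5,0,0,0,0,0],[-0.5,0,0,0,0,0],[-0.5,0,0,0,0,0],[-0.4,0,0,0,0,0],[-0.2,0,0,0,0,0],[0,0,0,0,0,0]]]'
python3 -m crank '[[[-0.05,0,0,0,0,0],[-0.05,0,0,0,0,0],[-0.05,0,0,0,0,0],[0,0,0,0,0,0]]]'
```

```text
time: 18.62
tool_pos: [0.6181, 0.3163, 0.0688]
tcp_rot: [-2.162, -2.278, 0.003]
wrist_force: [1.1, 0.3, -0.4]
width: 0.586
grip_force: 0.0
time: 19.2
tool_pos: [0.6177, 0.317, 0.0719]
tcp_rot: [-2.162, -2.278, 0.001]
wrist_force: [-5.2, -1.2, 4.9]
width: 0.242
grip_force: 59.1
time: 19.87
tool_pos: [0.6194, 0.2897, 0.072]
tcp_rot: [-2.162, -2.277, -0.002]
wrist_force: [-4.0, 1.8, 3.3]
width: 0.238
grip_force: 59.0
time: 20.2
tool_pos: [0.6194, 0.2888, 0.072]
tcp_rot: [-2.162, -2.277, -0.002]
wrist_force: [-5.1, 3.1, 3.5]
width: 0.239
grip_force: 59.0
```

```bash
python3 -m crank '[[[-0.1,0,0,0,0,0],[-0.1,0,0,0,0,0],[0,0,0,0,0,0]]]'
python3 -m crank '[[[-0.1,0,0,0,0,0],[-0.1,0,0,0,0,0],[0,0,0,0,0,0]]]'
```

```text
time: 20.45
tool_pos: [0.6195, 0.2867, 0.072]
tcp_rot: [-2.162, -2.277, -0.002]
wrist_force: [-5.0, 2.6, 4.1]
width: 0.245
grip_force: 59.0
time: 20.7
tool_pos: [0.6196, 0.2855, 0.072]
tcp_rot: [-2.161, -2.276, -0.004]
wrist_force: [-5.0, 5.7, 2.1]
width: 0.236
grip_force: 58.9
```

```bash
python3 -m crank '[[[-0.15,0,0,0,0,0],[-0.15,0,0,0,0,0],[0,0,0,0,0,0]]]'
python3 -m crank '[[[-0.15,0,0,0,0,0],[0,0,0,0,0,0]]]'
```

```text
time: 20.95
tool_pos: [0.6196, 0.2855, 0.072]
tcp_rot: [-2.16, -2.273, -0.01]
wrist_force: [-5.5, 15.1, 1.1]
width: 0.238
grip_force: 58.7
time: 21.12
tool_pos: [0.6196, 0.2854, 0.072]
tcp_rot: [-2.159, -2.272, -0.012]
wrist_force: [-5.7, 18.5, -1.1]
width: 0.24
grip_force: 58.7
```

```bash
python3 -m crank '[[[0.4,0,0,0,0,0],[0,0,0,0,0,0],[0,0,0,0,0,0],[0,0,0,0,0,0],[0,0,0,0,0,0],[0,0,-1,0,0,0],[0,0,-2,0,0,0],[0,0,-3,0,0,0]]]' 5
python3 -m crank '[[[0,0,-3,0,0,0],[0,0,-3,0,0,0],[0,0,-3,0,0,0],[0,0,-3,0,0,0],[0,0,-2,0,0,0],[0,0,0,0,0,0]]]'
python3 - <<'E'
from h import *
rel([.55,-.20,.28],np.deg2rad(8.7))
im=read_camera("wrist");m=camera_model("wrist");cv2.imwrite("pics/w7.png",im)
for c in("orange","red","yellow","green"):
  for a,p,b in blobs(im,c,60): print(c,a,p,ray(m,*p,.104 if c=="orange" else .014)[:2])
E
```

```text
time: 21.78
tool_pos: [0.6181, 0.281, 0.1275]
tcp_rot: [-2.162, -2.276, 0.01]
wrist_force: [0.6, 0.8, -0.6]
width: 0.588
grip_force: 0.0
time: 22.28
tool_pos: [0.6234, 0.2833, 0.2783]
tcp_rot: [2.16, 2.274, 0.017]
wrist_force: [0.9, -0.4, 0.8]
width: 0.587
grip_force: 0.0
shift cm [-47.89  -9.81  -0.46] turn [ 0.006 -0.011  1.47 ] q6 0.34
orange 180 [312.1 200.8] [0.61772126 0.29500329]
orange 749 [119.9 297.4] [0.42635349 0.18525603]
orange 175 [636.1 435.3] [1.01578598 0.03180955]
red 432 [335.1 355.6] [0.66014222 0.05986943]
yellow 260 [151.1 159.9] [0.42802354 0.31637478]
yellow 264 [292.4 351. ] [0.60031309 0.06460234]
```

```bash
python3 -m crank '[[[-2,-0.4,0,0,0,0],[-3,-0.6,0,0,0,0],[-3,-0.6,0,0,0,0],[-3,-0.6,0,0,0,0],[-3,-0.6,0,0,0,0],[-3,-0.6,0,0,0,0],[-3,-0.6,0,0,0,0],[-3,-0.6,0,0,0,0]]]'
python3 -m crank '[[[-3,-0.6,0,0,0,0],[-3,-0.6,0,0,0,0],[-3,-0.6,0,0,0,0],[-3,-0.6,0,0,0,0],[-3,-0.6,0,0,0,0],[-3,-0.7,0,0,0,0],[-3,-0.7,0,0,0,0],[-3,-0.7,0,0,0,0]]]'
python3 -m crank '[[[-0.9,-0.2,0,0,0,0.122],[0,0,0,0,0,0.122],[0,0,0,0,0,0.122],[0,0,0,0,0,0.122],[0,0,0,0,0,0.122],[0,0,0,0,0,0.122],[0,0,0,0,0,0.122],[0,0,0,0,0,0.122]]]'
python3 -m crank '[[[0,0,0,0,0,0.122],[0,0,0,0,0,0.122],[0,0,0,0,0,0.122],[0,0,0,0,0,0.122],[0,0,0,0,0,0],[0,0,0,0,0,0]]]'
python3 - <<'E'
from h import *
import pickle
rel([.51,-.29,.28],np.deg2rad(8.7))
im=read_camera("wrist");m=camera_model("wrist");cv2.imwrite("pics/w8.png",im);pickle.dump(m,open("w8.pkl","wb"))
E
```

```text
time: 23.0
tool_pos: [0.5849, 0.0488, 0.2682]
tcp_rot: [-2.162, -2.277, 0.003]
wrist_force: [0.4, 0.8, -0.3]
width: 0.583
grip_force: 0.0
time: 23.67
tool_pos: [0.5463, -0.1932, 0.2683]
tcp_rot: [-2.162, -2.276, 0.002]
wrist_force: [1.3, -0.5, 0.3]
width: 0.584
grip_force: 0.0
time: 24.33
tool_pos: [0.5452, -0.2008, 0.2681]
tcp_rot: [-2.98, -0.988, 0.004]
wrist_force: [0.5, -0.1, -0.3]
width: 0.584
grip_force: 0.0
time: 24.83
tool_pos: [0.5455, -0.2008, 0.2686]
tcp_rot: [-3.13, -0.254, 0.003]
wrist_force: [-0.0, -0.2, -0.0]
width: 0.587
grip_force: 0.0
shift cm [-4.95  8.23 -1.14] turn [-0.001  0.002  0.01 ] q6 1.01
```

View pics/w8.png

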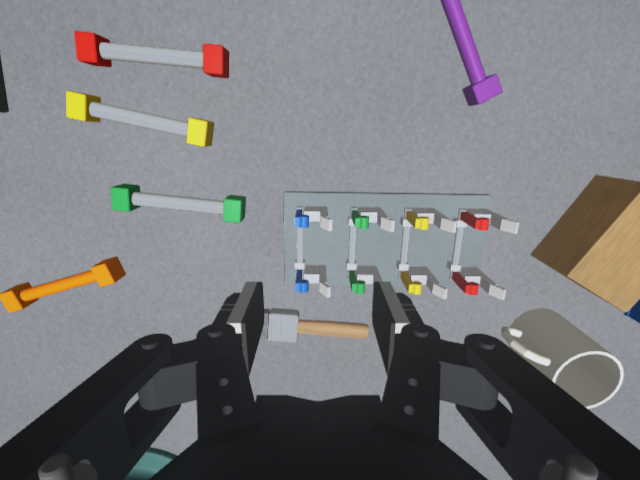

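```bash
python3 - <<'E'
from h import *
im=cv2.imread("pics/w8.png")
cv2.imwrite("pics/w8c.png",cv2.resize(im[185:300,280:530],None,fx=3.2,fy=3.2,interpolation=cv2.INTER_CUBIC))
E
```

```text
(no output)
```

View pics/w8c.png

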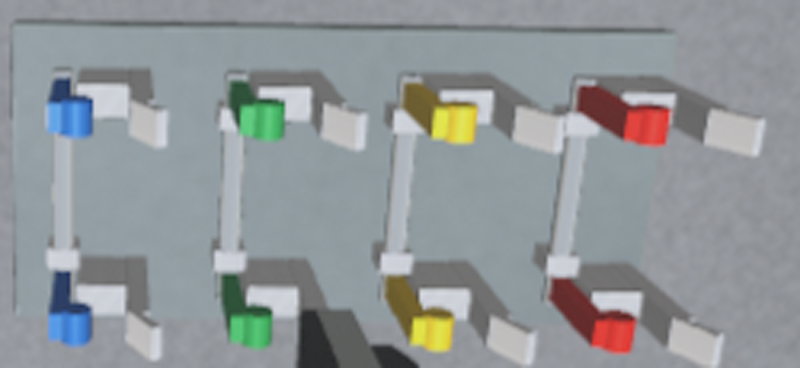

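```bash
python3 - <<'E'
from h import *
import pickle
m=pickle.load(open("w8.pkl","rb"));t=camera_model("top")
w=lambda u,v:(280+u/3.2,185+v/3.2)
def tri(a,b):
    P=[x["camera_matrix"]@np.c_[x["R"],x["t"]] for x in(m,t)]
    X=cv2.triangulatePoints(P[0],P[1],np.array(a,float).reshape(2,1),np.array(b,float).reshape(2,1)).ravel();return (X[:3]/X[3]).round(4)
T=lambda u,v:(340+u/5,190+v/5)
print("rods",tri(w(63,190),T(136,397)),tri(w(569,190),T(446,350)))
for n,a,b in(("b",(86,115),(155,331)),("g",(275,118),(262,315)),("y",(468,121),(366,299)),("r",(660,124),(468,285))):
    print("nose top",n,tri(w(*a),T(*b)))
print("prong tips right edge",tri(w(165,128),T(199,323)),tri(w(762,135),T(517,276)))
TL,TR,BL=[ray(m,*w(*p),.012)[:2] for p in((13,25),(675,33),(15,312))]
print("base",TL,TR,BL,np.linalg.norm(TL-TR),np.linalg.norm(TL-BL),np.rad2deg(np.arctan2(*(TL-TR)[::-1]))-90)
a=np.arctan2(*(TL-TR)[::-1])-np.pi/2
ux=np.array([np.cos(a),np.sin(a)]);uy=np.array([-ux[1],ux[0]])
c=(TL+TR)/2-.06*ux;print("rack centre",c,"yaw",np.rad2deg(a))
for n,k in(("b",96),("g",32),("y",-32),("r",-96)):print(n,(c+uy*k/1000).round(4),pix(m,[*(c+uy*k/1000+ux*.038),.042]).round(1))
def loc(X):d=np.array(X[:2])-c;return (np.array([d@ux,d@uy])*1000).round(1)
# nose px -> rack coords at z=.062
for n,ps in(("b",((92,115),(90,325))),("g",((284,118),(270,325))),("y",((475,122),(452,332))),("r",((668,126),(634,332)))):
    print(n,[loc(ray(m,*w(*p),.066)).tolist() for p in ps])
for n,ps in(("b",((130,105),(126,318))),("y",((515,118),(490,330))),("r",((707,122),(670,332)))):
    print("prong inner tip",n,[loc(ray(m,*w(*p),.076)).tolist() for p in ps])
for n,ps in(("b",((78,100),(130,100))),("g",((310,103),(300,302))),("y",((493,105),(470,302)))):
    print("floor",n,[loc(ray(m,*w(*p),.042)).tolist() for p in ps])
for p in ((63,190),(231,190),(402,190),(569,190)):print("rod",loc(ray(m,*w(*p),.03)))
pickle.dump((c,a),open("rack.pkl","wb"))
E
```

```text
rods [ 0.484  -0.1875  0.0167] [ 0.5138 -0.3802  0.0144]
nose top b [ 0.5229 -0.194   0.0509]
nose top g [ 0.5325 -0.2591  0.048 ]
nose top y [ 0.5423 -0.3232  0.0484]
nose top r [ 0.5514 -0.3846  0.054 ]
prong tips right edge [ 0.5267 -0.2193  0.0636] [ 0.5557 -0.4098  0.0702]
base [ 0.54322673 -0.16028836] [ 0.58008769 -0.40419597] [ 0.42764492 -0.17656995] 0.24667722265043102 0.11672294769884811 8.59388990336214
rack centre [ 0.50233087 -0.29120796] yaw 8.593889903362141
b [ 0.488  -0.1963] [306.1 217.1]
g [ 0.4975 -0.2596] [363.  217.8]
y [ 0.5071 -0.3228] [419.8 218.5]
r [ 0.5167 -0.3861] [476.6 219.2]
b [[39.9, 92.4], [-36.0, 92.8]]
g [[39.7, 29.1], [-35.3, 29.8]]
y [[39.1, -34.1], [-37.2, -34.2]]
r [[38.5, -98.0], [-36.4, -98.0]]
prong inner tip b [[46.0, 80.1], [-28.5, 80.3]]
prong inner tip y [[43.2, -43.3], [-31.4, -43.6]]
prong inner tip r [[42.6, -105.0], [-31.4, -104.9]]
floor b [[39.0, 98.0], [39.2, 79.7]]
floor g [[38.9, 16.4], [-37.3, 15.4]]
floor y [[39.0, -47.9], [-36.5, -47.8]]
rod [  1.5 104. ]
rod [ 2.3 41.5]
rod [  3.1 -22. ]
rod [  3.9 -84.1]
```

```bash
python3 - <<'E'
from h import *
import pickle
m=pickle.load(open("w8.pkl","rb"));c,a=pickle.load(open("rack.pkl","rb"));t=camera_model("top")
w=lambda u,v:(280+u/3.2,185+v/3.2);T=lambda u,v:(340+u/5,190+v/5)
ux=np.array([np.cos(a),np.sin(a)]);uy=np.array([-ux[1],ux[0]])
def loc(X):d=np.array(X[:2])-c;return (np.array([d@ux,d@uy])*1000).round(1).tolist()
for n,z,ps in(("prong left edge",.064,((130,105),(324,110),(515,118),(707,122))),("left lower forks",.064,((126,318),(490,330),(670,332))),("prong right edge",.076,((167,128),(366,130),(562,132),(763,135))),("nose tip",.062,((92,115),(284,118),(475,122),(668,126)))):
    print(n,[loc(ray(m,*w(*p),z)) for p in ps])
# top camera: nose right edge (blue/white boundary), prong edges
for n,z,ps in(("T nose",.062,((155,331),(257,315),(366,298),(468,284))),("T prongL",.064,((175,325),(280,308),(386,294),(490,279))),("T prongR",.076,((199,323),(304,308),(410,292),(517,276)))):
    print(n,[loc(ray(t,*T(*p),z)) for p in ps])
print("cam",-np.array(m["R"]).T@m["t"])
E
```

```text
prong left edge [[43.0, 79.9], [42.0, 15.7], [40.1, -47.9], [39.5, -111.8]]
left lower forks [[-34.2, 80.2], [-37.2, -48.2], [-37.2, -111.7]]
prong right edge [[38.5, 68.1], [38.6, 4.1], [38.7, -59.0], [38.5, -123.7]]
nose tip [[38.9, 92.5], [38.6, 28.4], [38.0, -35.4], [37.4, -100.1]]
T nose [[34.0, 93.6], [34.4, 31.7], [34.8, -34.6], [34.0, -96.6]]
T prongL [[35.6, 81.5], [36.4, 17.8], [35.3, -46.4], [34.9, -109.7]]
T prongR [[34.2, 68.9], [33.7, 5.9], [33.8, -58.0], [33.8, -122.6]]
cam [ 0.61855163 -0.18899365  0.41062967]
```

```bash
cat > bar.py <<'E'
from h import *
import sys,pickle
def bar(cam,col,im=None,m=None):
    im=read_camera(cam) if im is None else im; m=camera_model(cam) if m is None else m
    P=[(a,ray(m,*p,.02)[:2],p) for a,p,b in blobs(im,col,20 if cam!="top" else 30)]
    best=None
    for i in range(len(P)):
        for j in range(i):
            d=np.linalg.norm(P[i][1]-P[j][1])
            if abs(d-.13)<.008 and (best is None or abs(d-.13)<abs(best[2]-.13)):
                v=P[i][1]-P[j][1];best=((P[i][1]+P[j][1])/2,np.rad2deg(np.arctan2(v[1],v[0]))%180,d)
    print(cam,col,best);return best
if __name__=="__main__":
    im=read_camera("top")
    for c in("red","yellow","green","blue"): bar("top",c,im)
    w=cv2.imread("pics/w8.png");m=pickle.load(open("w8.pkl","rb"))
    for c in("red","yellow","green"): bar("w",c,w,m)
    b=bar("top",sys.argv[1],im);rel([*b[0],.12],np.deg2rad(b[1]))
E
python3 bar.py green
python3 - <<'E'
from h import *
import pickle
c,a=pickle.load(open("rack.pkl","rb"));ux=np.array([np.cos(a),np.sin(a)]);uy=np.array([-ux[1],ux[0]])
for n,y in(("green",24.9),("yellow",-38.9),("red",-102.8)):print(n,(c+.0008*ux+uy*y/1000).round(4))
E
```

```text
top red (array([ 0.664054  , -0.00296068]), np.float64(94.17579795955277), np.float64(0.12918201484141015))
top yellow (array([0.59579238, 0.00891143]), np.float64(87.36895066673195), np.float64(0.12911697955499296))
top green (array([ 0.50894558, -0.03657719]), np.float64(93.32310516434354), np.float64(0.1296031383803625))
top blue None
w red (array([ 0.66684869, -0.0065459 ]), np.float64(94.22446514004173), np.float64(0.13003257611925362))
w yellow (array([0.60006094, 0.00746337]), np.float64(87.19339674120867), np.float64(0.12797622821938498))
w green (array([ 0.51203813, -0.03909553]), np.float64(92.41245786791985), np.float64(0.12800486215680482))
top green (array([ 0.50894558, -0.03657719]), np.float64(93.32310516434354), np.float64(0.1296031383803625))
shift cm [ -0.99 -16.8   14.93] turn [-1.000e-03  0.000e+00 -1.467e+00] q6 1.01
green [ 0.4994 -0.2665]
yellow [ 0.5089 -0.3296]
red [ 0.5185 -0.3927]
```

```bash
python3 -m crank '[[[-0.1,-1.8,0.5,0,0,0],[-0.1,-2.5,1,0,0,0],[-0.1,-2.5,2,0,0,0],[-0.2,-2.5,2,0,0,0],[-0.2,-2.5,2,0,0,0],[-0.2,-2.5,2,0,0,0],[-0.1,-2.5,2,0,0,0]]]' 4.5 100
python3 -m crank '[[[0,0,0,0,0,-0.122],[0,0,0,0,0,-0.122],[0,0,0,0,0,-0.122],[0,0,0,0,0,-0.122],[0,0,0,0,0,-0.122],[0,0,0,0,0,-0.122]]]'
python3 -m crank '[[[0,0,1,0,0,-0.122],[0,0,1,0,0,-0.122],[0,0,1,0,0,-0.122],[0,0,0.4,0,0,-0.122],[0,0,0,0,0,-0.122],[0,0,0,0,0,-0.125],[0,0,0,0,0,0],[0,0,0,0,0,0]]]'
python3 - <<'E'
from h import *
import pickle
rel([.510,-.0375,.12],np.deg2rad(93.2))
im=read_camera("wrist");m=camera_model("wrist");cv2.imwrite("pics/w9.png",im);pickle.dump(m,open("w9.pkl","wb"))
E
```

```text
time: 25.52
tool_pos: [0.5092, -0.0356, 0.1541]
tcp_rot: [3.131, 0.252, 0.0]
wrist_force: [0.4, 0.5, -0.3]
width: 0.523
grip_force: 0.0
time: 26.02
tool_pos: [0.5098, -0.0365, 0.1548]
tcp_rot: [-2.829, -1.365, 0.0]
wrist_force: [-0.1, -0.6, -0.5]
width: 0.53
grip_force: 0.0
time: 26.68
tool_pos: [0.5099, -0.0367, 0.1209]
tcp_rot: [-2.162, -2.279, 0.0]
wrist_force: [0.4, 0.1, 0.6]
width: 0.528
grip_force: 0.0
shift cm [-0.09  0.01  0.09] turn [-0.     0.    -0.003] q6 -0.17
```

View pics/w9.png

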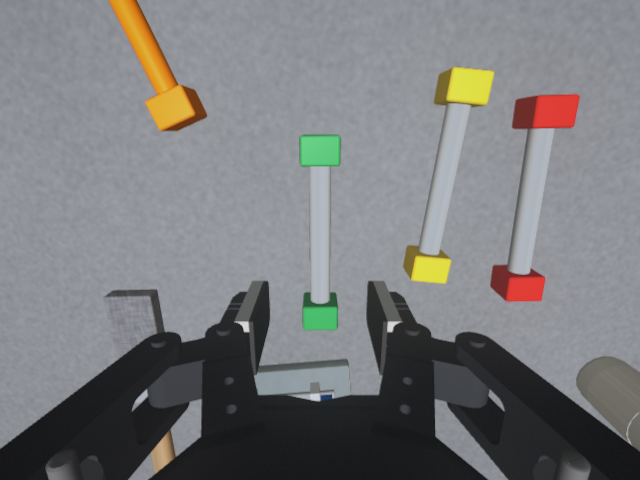

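```bash
python3 - <<'E'
from h import *
m=camera_model("wrist")
a=ray(m,320,166.5,.02);b=ray(m,320,295,.026);b2=ray(m,320,303,.02);print(a,b,b2,np.linalg.norm(a-b2))
im=cv2.imread("pics/w9.png");g=mask(im,"green")[:,320];r=np.where(g>0)[0];print(r[np.r_[True,np.diff(r)>1]],r[np.r_[np.diff(r)>1,True]])
for u in(230,): 
  h=cv2.cvtColor(im,cv2.COLOR_BGR2GRAY)[u,295:345];print(h.tolist())
E
```

```text
[0.50888332 0.01378258 0.02      ] [ 0.51417059 -0.08366293  0.026     ] [ 0.51476227 -0.09378747  0.02      ] 0.1077305863138739
[135 139 141 306] [137 139 165 328]
[152, 153, 153, 154, 156, 157, 157, 156, 154, 152, 149, 148, 148, 148, 132, 152, 172, 179, 181, 182, 182, 181, 180, 180, 181, 183, 184, 185, 185, 183, 182, 181, 179, 166, 146, 140, 153, 157, 156, 156, 156, 155, 155, 154, 153, 153, 153, 153, 153, 153]
```

```bash
python3 -m crank '[[[-0.33,0,1,0,0,0],[0,0,2,0,0,0],[0,0,2.5,0,0,0],[0,0,2.5,0,0,0],[0,0,1.5,0,0,0],[0,0,1,0,0,0],[0,0,0.6,0,0,0],[0,0,0.3,0,0,0]]]'
python3 -m crank '[[[0,0,0.15,0,0,0],[0,0,0,0,0,0],[0,0,0,0,0,0]]]'
python3 -m crank '[[[0,0,0,0,0,0],[0,0,0,0,0,0],[0,0,0,0,0,0],[0,0,0,0,0,0],[0,0,0,0,0,0],[0,0,0,0,0,0],[0,0,0,0,0,0],[0,0,0,0,0,0]]]' 1 100
```

```text
time: 27.4
tool_pos: [0.5097, -0.04, 0.006]
tcp_rot: [-2.16, -2.28, 0.001]
wrist_force: [0.0, 0.1, 0.1]
width: 0.525
grip_force: 0.0
time: 27.65
tool_pos: [0.5111, -0.0401, 0.0064]
tcp_rot: [2.159, 2.28, 0.002]
wrist_force: [0.1, 0.9, -0.2]
width: 0.522
grip_force: 0.0
time: 28.32
tool_pos: [0.5108, -0.04, 0.0066]
tcp_rot: [2.159, 2.281, 0.001]
wrist_force: [-1.9, 0.6, 5.2]
width: 0.145
grip_force: 97.9
```

```bash
python3 -m crank '[[[0,0,-0.5,0,0,0],[0,0,-1.5,0,0,0],[0,0,-2.5,0,0,0],[0,0,-2.5,0,0,0],[0,0,-2.5,0,0,0],[0,0,-2.5,0,0,0],[0,0,-1,0,0,0]]]'
python3 -m crank '[[[-1.5,-0.2,0,0,0,0],[-2.5,-0.3,0,0,0,0.12],[-2.5,-0.3,0,0,0,0],[-2.5,-0.3,0,0,0,0],[-2.5,-0.3,0,0,0,0],[-2.5,-0.3,0,0,0,0],[-2.5,-0.2,0,0,0,0],[-2.5,-0.2,0,0,0,0]]]'
python3 -m crank '[[[-2,0,0,0,0,0],[-1,0,0,0,0,0.122],[0,0,0,0,0,0.122],[0,0,0,0,0,0.122],[0,0,0,0,0,0.122],[0,0,0,0,0,0.122],[0,0,0,0,0,0.122],[0,0,0,0,0,0.122]]]'
python3 -m crank '[[[0,0,0,0,0,0.122],[0,0,0,0,0,0.122],[0,0,0,0,0,0.122],[0,0,0,0,0,0.122],[0,0,0,0,0,0],[0,0,0,0,0,0]]]'
python3 - <<'E'
from h import *
import pickle
rel([.4994,-.2665,.0926],np.deg2rad(8.6))
im=read_camera("wrist");m=camera_model("wrist");cv2.imwrite("pics/w10.png",im);pickle.dump(m,open("w10.pkl","wb"))
E
```

```text
time: 28.9
tool_pos: [0.5121, -0.0401, 0.1393]
tcp_rot: [2.156, 2.278, 0.005]
wrist_force: [1.3, -0.2, -0.8]
width: 0.142
grip_force: 98.0
time: 29.57
tool_pos: [0.4805, -0.2295, 0.1345]
tcp_rot: [-2.291, -2.147, 0.001]
wrist_force: [-0.2, 0.1, -1.9]
width: 0.142
grip_force: 98.0
time: 30.23
tool_pos: [0.4789, -0.2583, 0.1343]
tcp_rot: [-2.978, -0.996, 0.002]
wrist_force: [-0.0, 0.1, -2.5]
width: 0.146
grip_force: 97.9
time: 30.73
tool_pos: [0.4791, -0.2584, 0.1346]
tcp_rot: [-3.13, -0.262, 0.002]
wrist_force: [0.1, 1.2, -1.8]
width: 0.141
grip_force: 97.8
shift cm [1.87 1.14 4.2 ] turn [-0.001  0.001  0.017] q6 0.86
```

View pics/w10.png

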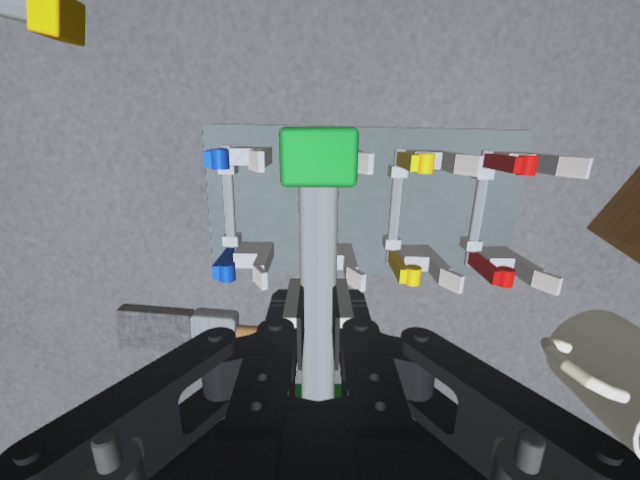

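```bash
python3 - <<'E'
from h import *
import pickle
m=pickle.load(open("w10.pkl","rb"));c,a=pickle.load(open("rack.pkl","rb"));im=cv2.imread("pics/w10.png")
ux=np.array([np.cos(a),np.sin(a)]);uy=np.array([-ux[1],ux[0]])
def loc(X):d=np.array(X[:2])-c;return (np.array([d@ux,d@uy])*1000).round(1).tolist()
cv2.imwrite("pics/w10c.png",cv2.resize(im[120:300,195:595],None,fx=2,fy=2,interpolation=cv2.INTER_CUBIC))
print("base TL TR",loc(ray(m,204,125,.012)),loc(ray(m,530,129,.012)))
print("prongL b,y,r",[loc(ray(m,*p,.064)) for p in((249,160),(455,164),(557,167),(253,277),(439,281),(532,283),(345,278))])
print("prongR b g y r",[loc(ray(m,*p,.076)) for p in((266,161),(374,162),(482,165),(591,168))])
for c_ in("blue","yellow","red"):
  for A,p,b in blobs(im,c_,60): print(c_,b,loc(ray(m,b[0]+b[2],p[1],.062)))
s=read_state();print("tool",loc(s["tool_pos"]))
E
```

```text
base TL TR [59.2, 122.3] [60.5, -121.5]
prongL b,y,r [[38.4, 79.4], [38.2, -48.0], [37.4, -111.6], [-40.1, 80.0], [-40.9, -47.7], [-41.3, -111.9], [-39.8, 16.9]]
prongR b g y r [[39.0, 67.1], [39.5, 4.1], [38.9, -59.1], [38.2, -123.2]]
blue [203, 149, 26, 20] [38.9, 92.2]
blue [212, 248, 23, 35] [-34.0, 92.4]
yellow [27, 0, 58, 46] [113.5, 168.0]
yellow [409, 154, 26, 20] [38.5, -36.3]
yellow [399, 268, 22, 18] [-38.6, -35.7]
red [484, 154, 55, 22] [39.2, -101.3]
red [469, 253, 46, 35] [-33.4, -99.8]
tool [-18.0, 35.8]
```

```bash
python3 -m crank '[[[0.6,0.4,0.5,0,0,0.017],[0.7,0.4,1,0,0,0],[0.55,0.35,1,0,0,0],[0,0,1,0,0,0],[0,0,0.6,0,0,0],[0,0,0,0,0,0],[0,0,0,0,0,0]]]'
python3 - <<'E'
from h import *
rel([.4993,-.2665,.0426],np.deg2rad(8.6))
E
```

```text
time: 31.37
tool_pos: [0.4988, -0.2667, 0.0934]
tcp_rot: [-3.132, -0.231, 0.003]
wrist_force: [-0.9, 0.3, -0.9]
width: 0.145
grip_force: 97.9
shift cm [ 0.06 -0.01  5.08] turn [-0.002  0.002 -0.003] q6 0.89
```

```bash
python3 -m crank '[[[0,0,0.5,0,0,0],[0,0,0.5,0,0,0],[0,0,0.5,0,0,0],[0,0,0.3,0,0,0],[0,0,0.2,0,0,0],[0,0,0,0,0,0]]]'
python3 -m crank '[[[0,0,0.2,0,0,0],[0,0,0.2,0,0,0],[0,0,0.2,0,0,0],[0,0,0.2,0,0,0],[0,0,0.2,0,0,0]]]'
python3 -m crank '[[[0,0,0.2,0,0,0],[0,0,0.2,0,0,0],[0,0,0.2,0,0,0],[0,0,0.2,0,0,0],[0,0,0.2,0,0,0]]]'
```

```text
time: 31.87
tool_pos: [0.4992, -0.267, 0.0738]
tcp_rot: [-3.132, -0.23, 0.001]
wrist_force: [-0.7, 0.7, -1.6]
width: 0.146
grip_force: 97.9
time: 32.28
tool_pos: [0.4997, -0.2673, 0.0643]
tcp_rot: [3.133, 0.23, 0.0]
wrist_force: [0.3, 0.0, -1.7]
width: 0.144
grip_force: 97.9
time: 32.7
tool_pos: [0.501, -0.2671, 0.0565]
tcp_rot: [-3.133, -0.229, -0.004]
wrist_force: [-1.0, 3.7, 7.0]
width: 0.139
grip_force: 99.2
```

```bash
python3 -m crank '[[[0,0,0.2,0,0,0],[0,0,0.2,0,0,0],[0,0,0.2,0,0,0],[0,0,0,0,0,0]]]'
python3 -m crank '[[[0,0,0.2,0,0,0],[0,0,0.2,0,0,0],[0,0,0,0,0,0]]]'
python3 -m crank '[[[0,0,0.2,0,0,0],[0,0,0.1,0,0,0],[0,0,0,0,0,0]]]'
```

```text
time: 33.03
tool_pos: [0.4999, -0.267, 0.048]
tcp_rot: [-3.133, -0.23, -0.001]
wrist_force: [1.5, 0.1, -1.8]
width: 0.144
grip_force: 98.3
time: 33.28
tool_pos: [0.4985, -0.2669, 0.0432]
tcp_rot: [-3.132, -0.231, 0.004]
wrist_force: [0.6, 0.4, -2.3]
width: 0.143
grip_force: 97.9
time: 33.53
tool_pos: [0.4989, -0.2671, 0.0425]
tcp_rot: [-3.132, -0.23, 0.003]
wrist_force: [-5.0, 2.6, 9.0]
width: 0.141
grip_force: 99.6
```

```bash
python3 -m crank '[[[0,0,0,0,0,0],[0,0,0,0,0,0],[0,0,0,0,0,0],[0,0,0,0,0,0],[0,0,-0.5,0,0,0],[0,0,-1,0,0,0],[0,0,-2,0,0,0],[0,0,-2.5,0,0,0]]]' 3.5
python3 -m crank '[[[0,0,-2.5,0,0,0],[0,0,-2,0,0,0],[0,0,-1,0,0,0],[0,0,0,0,0,0],[0,0,0,0,0,0]]]'
python3 - <<'E'
from bar import *
im=read_camera("top")
for c in("red","yellow","green"):bar("top",c,im)
b=bar("top","yellow",im)
rel([b[0][0]+.001,b[0][1]-.002,.12],np.deg2rad(b[1]))
w=read_camera("wrist");cv2.imwrite("pics/w11.png",w)
E
```

```text
time: 34.2
tool_pos: [0.4984, -0.2665, 0.1011]
tcp_rot: [-3.131, -0.23, 0.005]
wrist_force: [-0.1, -0.2, 0.1]
width: 0.408
grip_force: 0.0
time: 34.62
tool_pos: [0.5, -0.2674, 0.1571]
tcp_rot: [3.132, 0.23, 0.002]
wrist_force: [-0.9, 0.5, -1.0]
width: 0.405
grip_force: 0.0
top red (array([ 0.66389825, -0.00311525]), np.float64(94.02834698573534), np.float64(0.12946807909373995))
top yellow (array([0.59579206, 0.00906514]), np.float64(87.37548272431101), np.float64(0.12942404625405096))
top green (array([ 0.4983731 , -0.27209171]), np.float64(10.490556634032544), np.float64(0.13308100975482243))
top yellow (array([0.59579206, 0.00906514]), np.float64(87.37548272431101), np.float64(0.12942404625405096))
shift cm [ 13.67 -25.68   3.58] turn [-1.000e-03  0.000e+00 -1.378e+00] q6 0.89
```

View pics/w11.png

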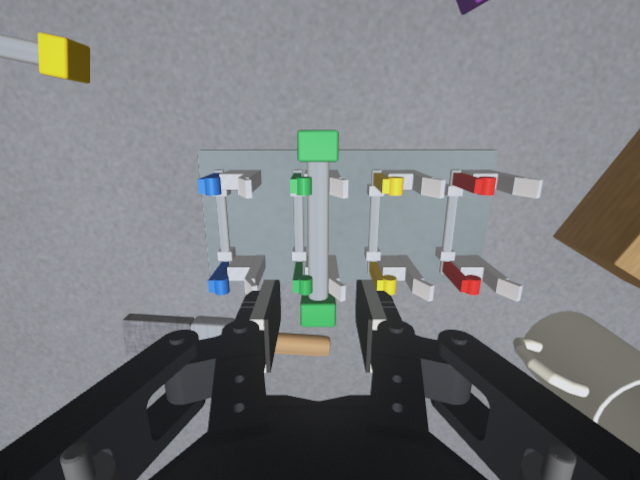

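```bash
python3 -m crank '[[[0.8,-1.5,0,0,0,0],[1.6,-3,0,0,0,0],[1.6,-3,0,0,0,0],[1.6,-3,0,0,0,0],[1.6,-3,0,0,0,0],[1.6,-3,0,0,0,0],[1.6,-3,0,0,0,0],[1.6,-3,0,0,0,0]]]' 4.5 100
python3 -m crank '[[[1.3,-2.4,0,0,0,0],[0.4,-0.8,0,0,0,-0.122],[0,0,0,0,0,-0.122],[0,0,0,0,0,-0.122],[0,0,0,0,0,-0.122],[0,0,0,0,0,-0.122],[0,0,0,0,0,-0.122],[0,0,0,0,0,-0.122]]]'
python3 -m crank '[[[0,0,1,0,0,-0.122],[0,0,1,0,0,-0.122],[0,0,1,0,0,-0.122],[0,0,0.5,0,0,-0.122],[0,0,0,0,0,-0.036],[0,0,0,0,0,0],[0,0,0,0,0,0],[0,0,0,0,0,0]]]'
cat > near.py <<'E'
from bar import *
col=sys.argv[1]
im=read_camera("wrist");m=camera_model("wrist");s=read_state()
P=[(A,p,b) for A,p,b in blobs(im,col,150)]
for A,p,b in P: print(A,p,b,ray(m,*p,.02)[:2].round(3))
# the two caps nearest the tool's column, 130 mm apart
best=min(((abs(np.linalg.norm(ray(m,*P[i][1],.02)-ray(m,*P[j][1],.02))-.13)+abs(P[i][1][0]-320)/3e3,i,j) for i in range(len(P)) for j in range(i)))
i,j=best[1:];far,nr=sorted((P[i],P[j]),key=lambda q:q[1][1])
h=cv2.cvtColor(im,cv2.COLOR_BGR2HSV)
C=[]
for k in(.3,.5,.7):   # steel edges across rows between the caps: smoothed gradient extremes
    v=int(far[1][1]+k*(nr[1][1]-far[1][1]));u0=far[1][0]+k*(nr[1][0]-far[1][0])
    g=cv2.GaussianBlur(cv2.cvtColor(im,cv2.COLOR_BGR2GRAY),(3,3),0)[v].astype(int);lo=int(u0)-22
    seg=g[lo:lo+45];up=np.where(seg>164)[0]+lo
    C.append((up.min(),up.max(),v));
print("steel cols",C)
uf=far[1][0];un=nr[1][0]
ve=far[2][1]+far[2][3];vn=nr[2][1]
a=ray(m,uf,ve,.02);b=ray(m,un,vn,.02)
mid=(a+b)/2;print("steel ends",a[:2].round(4),b[:2].round(4),np.linalg.norm(a-b).round(4),"mid",mid[:2].round(4))
q=[ray(m,(x+y)/2,v,.016)[:2] for x,y,v in C];d=q[0]-q[2];yaw=np.arctan2(d[1],d[0]);print("axis",np.round(q,4).tolist(),np.rad2deg(yaw))
ca=ray(m,*far[1],.02)-ray(m,*nr[1],.02);print("cap yaw",np.rad2deg(np.arctan2(ca[1],ca[0])))
n=np.array([-d[1],d[0]])/np.linalg.norm(d);M=mid[:2]+n*(n@(q[1]-mid[:2]));print("M",M)
rel([*M,.006],yaw);print("tool",s["tool_pos"])
E
python3 near.py yellow
```

```text
time: 35.38
tool_pos: [0.5844, -0.0254, 0.1542]
tcp_rot: [-3.133, -0.23, 0.006]
wrist_force: [0.4, 0.1, 0.5]
width: 0.525
grip_force: 0.0
time: 36.05
tool_pos: [0.5962, 0.0071, 0.154]
tcp_rot: [-2.75, -1.515, 0.006]
wrist_force: [-0.5, 0.6, -0.1]
width: 0.527
grip_force: 0.0
time: 36.72
tool_pos: [0.5971, 0.007, 0.1206]
tcp_rot: [-2.272, -2.168, 0.002]
wrist_force: [0.5, -0.1, 0.3]
width: 0.527
grip_force: 0.0
1236 [321.6 146.9] [302, 132, 41, 31] [0.603 0.071]
804 [321.  314.9] [304, 303, 35, 24] [ 0.597 -0.061]
steel cols [(np.int64(313), np.int64(329), 197), (np.int64(313), np.int64(329), 230), (np.int64(313), np.int64(329), 264)]
steel ends [0.6025 0.0597] [ 0.5972 -0.0504] 0.1102 mid [0.5999 0.0047]
axis [[0.601, 0.0347], [0.5999, 0.0093], [0.5987, -0.0185]] 87.47740448457719
cap yaw 87.29565770377904
M [0.59968858 0.00466254]
shift cm [-0.22  0.25 11.5 ] turn [-0.001  0.    -0.003] q6 0.02
tool [0.59736824 0.00701944 0.12098155]
```

```bash
python3 -m crank '[[[-0.22,0.15,1,0,0,0],[0,0,2,0,0,0],[0,0,2.5,0,0,0],[0,0,2.5,0,0,0],[0,0,1.5,0,0,0],[0,0,1,0,0,0],[0,0,0.6,0,0,0],[0,0,0.3,0,0,0]]]'
python3 -m crank '[[[0,0,0.15,0,0,0],[0,0,0,0,0,0],[0,0,0,0,0,0]]]'
python3 -m crank '[[[0,0,0,0,0,0],[0,0,0,0,0,0],[0,0,0,0,0,0],[0,0,0,0,0,0],[0,0,0,0,0,0],[0,0,0,0,0,0],[0,0,0,0,0,0],[0,0,0,0,0,0]]]' 1 100
python3 -m crank '[[[0,0,-0.5,0,0,0],[0,0,-1.5,0,0,0],[0,0,-2.5,0,0,0],[0,0,-2.5,0,0,0],[0,0,-2.5,0,0,0],[0,0,-2.5,0,0,0],[0,0,-1,0,0,0],[0,0,0,0,0,0]]]'
python3 - <<'E'
from h import *
rel([.5089,-.3298,.14],np.deg2rad(8.6))
E
```

```text
time: 37.43
tool_pos: [0.5987, 0.0047, 0.0065]
tcp_rot: [-2.272, -2.169, 0.001]
wrist_force: [-0.2, 0.3, -0.8]
width: 0.529
grip_force: 0.0
time: 37.68
tool_pos: [0.6001, 0.0047, 0.0071]
tcp_rot: [2.271, 2.169, 0.002]
wrist_force: [-0.0, -0.5, -0.4]
width: 0.531
grip_force: 0.0
time: 38.35
tool_pos: [0.5996, 0.0048, 0.0072]
tcp_rot: [2.271, 2.169, 0.001]
wrist_force: [-1.7, -0.1, 5.7]
width: 0.143
grip_force: 97.9
time: 39.02
tool_pos: [0.6014, 0.0047, 0.1394]
tcp_rot: [2.269, 2.167, 0.007]
wrist_force: [1.0, -0.0, -1.9]
width: 0.144
grip_force: 98.0
shift cm [-33.84  -7.7   -0.11] turn [ 0.005 -0.004  1.375] q6 0.01
```

```bash
python3 -m crank '[[[-1.5,-0.3,0,0,0,0],[-2.9,-0.7,0,0,0,0],[-2.9,-0.7,0,0,0,0],[-2.9,-0.7,0,0,0,0],[-2.9,-0.7,0,0,0,0],[-2.9,-0.7,0,0,0,0],[-2.9,-0.7,0,0,0,0],[-2.9,-0.7,0,0,0,0]]]'
python3 -m crank '[[[-2.9,-0.7,0,0,0,0],[-2.9,-0.6,0,0,0,0],[-2.9,-0.6,0,0,0,0],[-2.3,-0.5,0,0,0,0],[-1,-0.1,0,0,0,0.122],[0,0,0,0,0,0.122],[0,0,0,0,0,0.122],[0,0,0,0,0,0.122]]]'
python3 -m crank '[[[0,0,0,0,0,0.122],[0,0,0,0,0,0.122],[0,0,0,0,0,0.122],[0,0,0,0,0,0.122],[0,0,0,0,0,0.122],[0,0,0,0,0,0.122],[0,0,0,0,0,0.122],[0,0,0,0,0,0.033]]]'
python3 -m crank '[[[0,0,0,0,0,0],[0,0,0,0,0,0]]]'
python3 - <<'E'
from h import *
rel([.5089,-.3298,.0932],np.deg2rad(8.6))
E
```

```text
time: 39.68
tool_pos: [0.5349, -0.2112, 0.1333]
tcp_rot: [-2.269, -2.167, 0.002]
wrist_force: [0.2, -0.2, -1.3]
width: 0.142
grip_force: 98.0
time: 40.35
tool_pos: [0.5049, -0.3289, 0.133]
tcp_rot: [-2.731, -1.545, 0.003]
wrist_force: [-0.3, 0.1, -1.5]
width: 0.143
grip_force: 97.9
time: 41.02
tool_pos: [0.5051, -0.3284, 0.1331]
tcp_rot: [-3.131, -0.226, 0.005]
wrist_force: [-0.6, -0.5, -2.0]
width: 0.144
grip_force: 97.8
time: 41.18
tool_pos: [0.5055, -0.3286, 0.1338]
tcp_rot: [-3.131, -0.237, 0.004]
wrist_force: [-0.3, -0.4, -2.1]
width: 0.142
grip_force: 97.9
shift cm [0.33 0.18 4.06] turn [-0.002  0.002  0.001] q6 0.8
```

```bash
python3 -m crank '[[[0.3,0.2,0.5,0,0,0],[0,0,1,0,0,0],[0,0,1.2,0,0,0],[0,0,1,0,0,0],[0,0,0.4,0,0,0],[0,0,0,0,0,0],[0,0,0,0,0,0]]]'
python3 -m crank '[[[0,0,0.5,0,0,0],[0,0,0.5,0,0,0],[0,0,0.5,0,0,0],[0,0,0.3,0,0,0],[0,0,0.2,0,0,0],[0,0,0,0,0,0]]]'
python3 -m crank '[[[0,0,0.2,0,0,0],[0,0,0.2,0,0,0],[0,0,0.2,0,0,0],[0,0,0.2,0,0,0],[0,0,0.2,0,0,0]]]'
python3 -m crank '[[[0,0,0.2,0,0,0],[0,0,0.2,0,0,0],[0,0,0.2,0,0,0],[0,0,0.2,0,0,0],[0,0,0.2,0,0,0]]]'
```

```text
time: 41.77
tool_pos: [0.5094, -0.3306, 0.0941]
tcp_rot: [-3.132, -0.235, 0.002]
wrist_force: [0.3, 0.3, -2.5]
width: 0.141
grip_force: 97.9
time: 42.27
tool_pos: [0.5094, -0.3306, 0.0742]
tcp_rot: [-3.132, -0.235, 0.002]
wrist_force: [-0.5, -0.0, -1.4]
width: 0.142
grip_force: 97.9
time: 42.68
tool_pos: [0.5098, -0.3309, 0.0648]
tcp_rot: [3.133, 0.235, 0.0]
wrist_force: [-0.3, -0.1, -2.0]
width: 0.142
grip_force: 97.9
time: 43.1
tool_pos: [0.511, -0.3305, 0.0579]
tcp_rot: [-3.132, -0.234, -0.003]
wrist_force: [-2.1, 7.1, 11.6]
width: 0.143
grip_force: 99.6
```

```bash
python3 -m crank '[[[0,0,0.2,0,0,0],[0,0,0.2,0,0,0],[0,0,0.2,0,0,0],[0,0,0,0,0,0]]]'
python3 -m crank '[[[0,0,0.2,0,0,0],[0,0,0.2,0,0,0],[0,0,0,0,0,0]]]'
python3 -m crank '[[[0,0,0.15,0,0,0],[0,0,0.1,0,0,0],[0,0,0,0,0,0]]]'
```

```text
time: 43.43
tool_pos: [0.5102, -0.3303, 0.0488]
tcp_rot: [-3.132, -0.235, -0.001]
wrist_force: [2.4, 3.4, 0.5]
width: 0.142
grip_force: 98.5
time: 43.68
tool_pos: [0.5089, -0.3304, 0.0437]
tcp_rot: [-3.132, -0.235, 0.003]
wrist_force: [0.2, 3.0, -3.0]
width: 0.142
grip_force: 98.3
time: 43.93
tool_pos: [0.509, -0.3304, 0.043]
tcp_rot: [-3.131, -0.235, 0.003]
wrist_force: [-3.2, 5.1, 7.8]
width: 0.143
grip_force: 99.2
```

Yellow is seated. Release and find the red bar.

```bash
python3 -m crank '[[[0,0,0,0,0,0],[0,0,0,0,0,0],[0,0,0,0,0,0],[0,0,0,0,0,0],[0,0,-0.5,0,0,0],[0,0,-1,0,0,0],[0,0,-2,0,0,0],[0,0,-2.5,0,0,0]]]' 3.5
python3 -m crank '[[[0,0,-2.5,0,0,0],[0,0,-2,0,0,0],[0,0,-1,0,0,0],[0,0,0,0,0,0],[0,0,0,0,0,0]]]'
python3 - <<'E'
from bar import *
im=read_camera("top")
for c in("red","yellow","green"):b=bar("top",c,im)
b=bar("top","red",im)
rel([b[0][0]+.003,b[0][1]-.004,.12],np.deg2rad(b[1]))
E
```

```text
time: 44.6
tool_pos: [0.5086, -0.3301, 0.102]
tcp_rot: [-3.131, -0.235, 0.004]
wrist_force: [0.8, 0.4, -0.3]
width: 0.41
grip_force: 0.0
time: 45.02
tool_pos: [0.5101, -0.3311, 0.1582]
tcp_rot: [3.132, 0.235, 0.002]
wrist_force: [-0.2, -0.8, 0.0]
width: 0.408
grip_force: 0.0
top red (array([ 0.66389825, -0.00311525]), np.float64(94.02834698573534), np.float64(0.12946807909373995))
top yellow None
top green (array([ 0.49837418, -0.26948188]), np.float64(8.488436913497026), np.float64(0.13292833439640214))
top red (array([ 0.66389825, -0.00311525]), np.float64(94.02834698573534), np.float64(0.12946807909373995))
shift cm [ 20.41 -29.63   3.68] turn [-1.000e-03  0.000e+00 -1.491e+00] q6 0.8
```

```bash
python3 -m crank '[[[0.9,-1.3,0,0,0,0],[1.7,-2.5,0,0,0,0],[1.7,-2.5,0,0,0,0],[1.7,-2.5,0,0,0,0],[1.7,-2.5,0,0,0,0],[1.7,-2.5,0,0,0,0],[1.7,-2.5,0,0,0,0],[1.7,-2.5,0,0,0,0]]]' 4.5 100
python3 -m crank '[[[1.7,-2.5,0,0,0,0],[1.7,-2.5,0,0,0,0],[1.7,-2.5,0,0,0,0],[1.7,-2.3,0,0,0,0],[0.8,-1.0,0,0,0,-0.122],[0,0,0,0,0,-0.122],[0,0,0,0,0,-0.122],[0,0,0,0,0,-0.122]]]'
python3 -m crank '[[[0,0,1,0,0,-0.122],[0,0,1,0,0,-0.122],[0,0,1,0,0,-0.122],[0,0,0.5,0,0,-0.122],[0,0,0,0,0,-0.122],[0,0,0,0,0,-0.122],[0,0,0,0,0,-0.122],[0,0,0,0,0,-0.122]]]'
python3 -m crank '[[[0,0,0,0,0,-0.025],[0,0,0,0,0,0],[0,0,0,0,0,0]]]'
python3 near.py red
```

```text
time: 45.73
tool_pos: [0.6073, -0.1242, 0.1548]
tcp_rot: [-3.132, -0.235, 0.006]
wrist_force: [1.0, -0.0, 0.2]
width: 0.528
grip_force: 0.0
time: 46.4
tool_pos: [0.6659, -0.007, 0.1544]
tcp_rot: [-2.978, -0.995, 0.007]
wrist_force: [-0.2, -0.1, 0.7]
width: 0.525
grip_force: 0.0
time: 47.07
tool_pos: [0.6656, -0.0077, 0.1194]
tcp_rot: [-2.164, -2.273, 0.005]
wrist_force: [-0.9, -0.0, 0.7]
width: 0.531
grip_force: 0.0
time: 47.32
tool_pos: [0.6665, -0.0077, 0.121]
tcp_rot: [-2.147, -2.291, 0.002]
wrist_force: [-0.4, -0.8, 0.5]
width: 0.526
grip_force: 0.0
1250 [317.8 142.9] [298, 128, 41, 31] [0.662 0.059]
1014 [319.2 308.5] [302, 288, 35, 36] [ 0.672 -0.07 ]
508 [627.6 339.6] [614, 328, 26, 25] [ 0.929 -0.082]
steel cols [(np.int64(309), np.int64(326), 192), (np.int64(310), np.int64(326), 225), (np.int64(311), np.int64(326), 258)]
steel ends [0.663  0.0477] [ 0.6707 -0.0519] 0.0999 mid [ 0.6668 -0.0021]
axis [[0.6643, 0.0236], [0.6664, -0.0015], [0.6685, -0.0282]] 94.61752361935616
cap yaw 94.27140525065832
M [ 0.66642455 -0.00211166]
shift cm [ 0.56  0.02 11.54] turn [-0.002 -0.    -0.015] q6 -0.11
tool [ 0.6667513  -0.00771657  0.12141807]
```

```bash
python3 -m crank '[[[0.14,0,1,0,0,-0.01],[0,0,2,0,0,0],[0,0,2.5,0,0,0],[0,0,2.5,0,0,0],[0,0,1.5,0,0,0],[0,0,1,0,0,0],[0,0,0.6,0,0,0],[0,0,0.3,0,0,0]]]'
python3 -m crank '[[[0,0,0.15,0,0,0],[0,0,0,0,0,0],[0,0,0,0,0,0]]]'
python3 -m crank '[[[0,0,0,0,0,0],[0,0,0,0,0,0],[0,0,0,0,0,0],[0,0,0,0,0,0],[0,0,0,0,0,0],[0,0,0,0,0,0],[0,0,0,0,0,0],[0,0,0,0,0,0]]]' 1 100
python3 -m crank '[[[0,0,-0.5,0,0,0],[0,0,-1.5,0,0,0],[0,0,-2.5,0,0,0],[0,0,-2.5,0,0,0],[0,0,-2.5,0,0,0],[0,0,-2.5,0,0,0],[0,0,-1,0,0,0],[0,0,0,0,0,0]]]'
python3 - <<'E'
from h import *
rel([.5183,-.3938,.14],np.deg2rad(8.6))
E
```

```text
time: 48.03
tool_pos: [0.667, -0.0063, 0.0076]
tcp_rot: [-2.133, -2.306, 0.001]
wrist_force: [0.4, 0.2, 0.1]
width: 0.525
grip_force: 0.0
time: 48.28
tool_pos: [0.6684, -0.0064, 0.0083]
tcp_rot: [2.132, 2.305, 0.002]
wrist_force: [-0.4, -0.9, 0.6]
width: 0.527
grip_force: 0.0
time: 48.95
tool_pos: [0.6679, -0.0064, 0.0083]
tcp_rot: [2.132, 2.306, 0.001]
wrist_force: [-1.6, -0.2, 6.1]
width: 0.142
grip_force: 97.9
time: 49.62
tool_pos: [0.6699, -0.0065, 0.1415]
tcp_rot: [2.129, 2.302, 0.008]
wrist_force: [1.2, -0.3, -1.5]
width: 0.142
grip_force: 97.4
shift cm [-37.43 -18.13   0.06] turn [ 0.007 -0.005  1.499] q6 -0.12
```

```bash
python3 -m crank '[[[-1.4,-0.7,0,0,0,0],[-2.7,-1.3,0,0,0,0],[-2.7,-1.3,0,0,0,0],[-2.7,-1.3,0,0,0,0],[-2.7,-1.3,0,0,0,0],[-2.7,-1.3,0,0,0,0],[-2.7,-1.3,0,0,0,0],[-2.7,-1.3,0,0,0,0]]]'
python3 -m crank '[[[-2.7,-1.3,0,0,0,0],[-2.7,-1.3,0,0,0,0],[-2.7,-1.3,0,0,0,0],[-2.7,-1.3,0,0,0,0],[-2.7,-1.3,0,0,0,0],[-2.5,-1.3,0,0,0,0],[-1,-0.5,0,0,0,0.122],[0,0,0,0,0,0.122]]]'
python3 -m crank '[[[0,0,0,0,0,0.122],[0,0,0,0,0,0.122],[0,0,0,0,0,0.122],[0,0,0,0,0,0.122],[0,0,0,0,0,0.122],[0,0,0,0,0,0.122],[0,0,0,0,0,0.122],[0,0,0,0,0,0.122]]]'
python3 -m crank '[[[0,0,0,0,0,0.122],[0,0,0,0,0,0.122],[0,0,0,0,0,0.035],[0,0,0,0,0,0],[0,0,0,0,0,0]]]'
python3 - <<'E'
from h import *
rel([.5183,-.3938,.0943],np.deg2rad(8.6))
E
```

```text
time: 50.28
tool_pos: [0.5824, -0.2175, 0.1341]
tcp_rot: [-2.13, -2.303, 0.003]
wrist_force: [0.5, 0.5, -2.6]
width: 0.14
grip_force: 97.5
time: 50.95
tool_pos: [0.5123, -0.3948, 0.134]
tcp_rot: [-2.404, -2.016, 0.004]
wrist_force: [0.4, 0.5, -3.2]
width: 0.142
grip_force: 97.4
time: 51.62
tool_pos: [0.5137, -0.3916, 0.1338]
tcp_rot: [-3.068, -0.658, 0.005]
wrist_force: [0.5, -0.1, -3.1]
width: 0.137
grip_force: 97.2
time: 52.03
tool_pos: [0.5142, -0.3918, 0.1346]
tcp_rot: [-3.13, -0.237, 0.005]
wrist_force: [0.1, -0.7, -1.1]
width: 0.142
grip_force: 97.2
shift cm [0.39 0.27 4.03] turn [-0.003  0.003  0.001] q6 0.73
```

```bash
python3 -m crank '[[[0.35,0.22,0.5,0,0,0],[0,0,1,0,0,0],[0,0,1.2,0,0,0],[0,0,1,0,0,0],[0,0,0.4,0,0,0],[0,0,0,0,0,0],[0,0,0,0,0,0]]]'
python3 -m crank '[[[0,0,0.5,0,0,0],[0,0,0.5,0,0,0],[0,0,0.5,0,0,0],[0,0,0.3,0,0,0],[0,0,0.2,0,0,0],[0,0,0,0,0,0]]]'
python3 -m crank '[[[0,0,0.2,0,0,0],[0,0,0.2,0,0,0],[0,0,0.2,0,0,0],[0,0,0.2,0,0,0],[0,0,0.2,0,0,0]]]'
python3 -m crank '[[[0,0,0.2,0,0,0],[0,0,0.2,0,0,0],[0,0,0.2,0,0,0],[0,0,0.2,0,0,0],[0,0,0.2,0,0,0]]]'
```

```text
time: 52.62
tool_pos: [0.5193, -0.3936, 0.0951]
tcp_rot: [-3.132, -0.235, 0.002]
wrist_force: [0.1, 0.2, -1.4]
width: 0.139
grip_force: 97.2
time: 53.12
tool_pos: [0.5193, -0.3936, 0.0752]
tcp_rot: [-3.132, -0.235, 0.001]
wrist_force: [-0.9, 0.9, -2.3]
width: 0.142
grip_force: 97.2
time: 53.53
tool_pos: [0.5197, -0.394, 0.0659]
tcp_rot: [3.133, 0.235, 0.0]
wrist_force: [0.1, -0.3, -2.8]
width: 0.144
grip_force: 97.2
time: 53.95
tool_pos: [0.5209, -0.3938, 0.0593]
tcp_rot: [-3.133, -0.234, -0.003]
wrist_force: [-2.3, 7.0, 12.3]
width: 0.14
grip_force: 98.9
```

```bash
python3 -m crank '[[[0,0,0.2,0,0,0],[0,0,0.2,0,0,0],[0,0,0.2,0,0,0],[0,0,0,0,0,0]]]'
python3 -m crank '[[[0,0,0.2,0,0,0],[0,0,0.2,0,0,0],[0,0,0,0,0,0]]]'
python3 -m crank '[[[0,0,0.15,0,0,0],[0,0,0.1,0,0,0],[0,0,0,0,0,0]]]'
python3 -m crank '[[[0,0,0,0,0,0],[0,0,0,0,0,0],[0,0,0,0,0,0],[0,0,0,0,0,0],[0,0,-0.5,0,0,0],[0,0,-1,0,0,0],[0,0,-2,0,0,0],[0,0,-2.5,0,0,0]]]' 3.5
python3 -m crank '[[[0,0,-2.5,0,0,0],[0,0,-2.5,0,0,0],[0,0,-2.5,0,0,0],[0,0,-2.5,0,0,0],[0,0,-2,0,0,0],[0,0,-1,0,0,0],[0,0,0,0,0,0],[0,0,0,0,0,0]]]'
python3 - <<'E'
from h import *
import pickle
im=read_camera("wrist");m=camera_model("wrist");cv2.imwrite("pics/w12.png",im);c,a=pickle.load(open("rack.pkl","rb"))
ux=np.array([np.cos(a),np.sin(a)]);uy=np.array([-ux[1],ux[0]])
for n,y in(("green",24.5),("yellow",-39.5),("red",-103.5)):
  for A,p,b in blobs(im,n,60):
    X=ray(m,*p,.06)[:2]-c;print(n,A,p,b,"rack xy mm",(X@ux*1000).round(1),(X@uy*1000).round(1),"slot",y)
t=read_camera("top");T=camera_model("top")
for n in("green","yellow","red","orange"):
  for A,p,b in blobs(t,n,12):
    if 150<p[0]<460 and 180<p[1]<330: print("top",n,A,p,ray(T,*p,.014 if n=="orange" else .06)[:2].round(3))
E
```

```text
time: 54.28
tool_pos: [0.52, -0.3935, 0.0498]
tcp_rot: [-3.132, -0.235, -0.001]
wrist_force: [1.7, 2.9, 0.2]
width: 0.137
grip_force: 97.8
time: 54.53
tool_pos: [0.5187, -0.3936, 0.0445]
tcp_rot: [-3.132, -0.235, 0.003]
wrist_force: [1.0, 1.3, -2.6]
width: 0.141
grip_force: 97.3
time: 54.78
tool_pos: [0.5189, -0.3937, 0.0441]
tcp_rot: [-3.131, -0.235, 0.003]
wrist_force: [-3.2, 5.1, 6.2]
width: 0.141
grip_force: 98.4
time: 55.45
tool_pos: [0.5185, -0.3931, 0.1028]
tcp_rot: [-3.13, -0.235, 0.004]
wrist_force: [-0.0, 0.7, -0.4]
width: 0.41
grip_force: 0.0
time: 56.12
tool_pos: [0.5198, -0.3942, 0.2341]
tcp_rot: [3.132, 0.235, 0.002]
wrist_force: [-0.6, -0.4, -0.7]
width: 0.41
grip_force: 0.0
green 802 [177.2 143.7] [159, 133, 39, 23] rack xy mm 64.9 23.1 slot 24.5
green 216 [165.4 174.3] [156, 167, 18, 15] rack xy mm 37.6 37.3 slot 24.5
green 214 [175.1 250.8] [167, 238, 16, 21] rack xy mm -37.4 37.5 slot 24.5
green 509 [190.  275.8] [176, 265, 29, 21] rack xy mm -64.3 25.7 slot 24.5
yellow 724 [245.4 142.3] [230, 131, 32, 24] rack xy mm 66.1 -38.5 slot -39.5
yellow 205 [234.6 174.5] [
[... 412 characters left out ...]
4.7 -98.5 slot -103.5
top green 60 [390.8 243.4] [ 0.561 -0.254]
top green 15 [388. 253.] [ 0.532 -0.245]
top green 13 [392.2 278.2] [ 0.456 -0.257]
top green 58 [397.6 286.1] [ 0.433 -0.272]
top yellow 59 [411.5 239.7] [ 0.572 -0.316]
top yellow 19 [409.3 249.7] [ 0.542 -0.309]
top yellow 18 [413.6 274.8] [ 0.467 -0.321]
top yellow 60 [418.7 282.3] [ 0.444 -0.336]
top yellow 28 [199.6 287.2] [0.43  0.315]
top red 69 [432.4 236.9] [ 0.58  -0.379]
top red 19 [430.3 246.7] [ 0.551 -0.372]
top red 23 [434.2 271.8] [ 0.476 -0.383]
top red 64 [439.3 279.3] [ 0.453 -0.397]
top orange 55 [208.9 223.2] [0.626 0.301]
top orange 14 [291.5 293.7] [0.41  0.045]
top orange 195 [269.8 305.1] [0.375 0.111]
```

```bash
python3 -c "
from workcell import *
print(finish_job())"
```

```text
the job is handed in; nothing more can be done
None
```

The job is handed in at about 56 s on the robot's clock. The part sits flat in the carrier over its rib, the vise is shut, and the red, yellow and green bars are in their own clips. I found no blue bar on the bench, and the bystanders and look-alikes were not touched.

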